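Rack the reground rock-drill bits in order of size

TASK

Rack the four reground drill bits in the order they will go down the hole: take them from the tray and set each one over its own pin on the yellow rack, in order of diameter, with the largest at the end of the rack nearest the vise and the smallest at the far end. Lower each bit, face up, until its skirt stands flat on the rack, and do not drop any.

Things in the scene. Friction and masses are not known exactly. Their poses are not given: they have to be found in the camera images.
- bit_38: smallest of four loose dark steel rock-drill bits, upright, studded face up: head 38 mm in diameter from 46 to 64 mm above the underside (studs to 69); below it a skirt 34 mm in diameter, its bore 26 mm wide and 42 mm deep, open below; 0.30 kg. Origin: centre of the underside, z up the axis; yaw is free. Starts in the tray (grey sheet metal, 230 mm square, rim 22 mm high, floor 3 mm thick)
- bit_45: second smallest of four loose dark steel rock-drill bits, upright, studded face up: head 45 mm in diameter from 46 to 68 mm above the underside (studs to 73); below it a skirt 40 mm in diameter, its bore 30 mm wide and 42 mm deep, open below; 0.42 kg. Origin: centre of the underside, z up the axis; yaw is free. Starts in the tray (grey sheet metal, 230 mm square, rim 22 mm high, floor 3 mm thick)
- bit_54: second largest of four loose dark steel rock-drill bits, upright, studded face up: head 54 mm in diameter from 46 to 72 mm above the underside (studs to 77); below it a skirt 46 mm in diameter, its bore 30 mm wide and 42 mm deep, open below; 0.60 kg. Origin: centre of the underside, z up the axis; yaw is free. Starts in the tray (grey sheet metal, 230 mm square, rim 22 mm high, floor 3 mm thick)
- bit_64: largest of four loose dark steel rock-drill bits, upright, studded face up: head 64 mm in diameter from 46 to 76 mm above the underside (studs to 81); below it a skirt 50 mm in diameter, its bore 30 mm wide and 42 mm deep, open below; 0.82 kg. Origin: centre of the underside, z up the axis; yaw is free. Starts in the tray (grey sheet metal, 230 mm square, rim 22 mm high, floor 3 mm thick)
- pin_1: fixed steel pin 1 of the 4 on the bit rack, counted from the row's end at the robot's right (1) to its left (4), 92 mm apart in line; 10 mm in diameter, 38 mm tall, tip tapered. Origin: foot of the pin on the rack's top (fixed yellow channel 80 x 335 mm, top 40 mm above the bench); z up, y along the row towards pin_4. A bit sits home with its underside at this height
- pin_2: fixed steel pin 2 of the 4 on the bit rack, counted from the row's end at the robot's right (1) to its left (4), 92 mm apart in line; 10 mm in diameter, 38 mm tall, tip tapered. Origin: foot of the pin on the rack's top (fixed yellow channel 80 x 335 mm, top 40 mm above the bench); z up, y along the row towards pin_4. A bit sits home with its underside at this height
- pin_3: fixed steel pin 3 of the 4 on the bit rack, counted from the row's end at the robot's right (1) to its left (4), 92 mm apart in line; 10 mm in diameter, 38 mm tall, tip tapered. Origin: foot of the pin on the rack's top (fixed yellow channel 80 x 335 mm, top 40 mm above the bench); z up, y along the row towards pin_4. A bit sits home with its underside at this height
- pin_4: fixed steel pin 4 of the 4 on the bit rack, counted from the row's end at the robot's right (1) to its left (4), 92 mm apart in line; 10 mm in diameter, 38 mm tall, tip tapered. Origin: foot of the pin on the rack's top (fixed yellow channel 80 x 335 mm, top 40 mm above the bench); z up, y along the row towards pin_4. A bit sits home with its underside at this height
- vise: the blue bench vise with bare steel jaws, bolted to the far side of the bench, at the far left or the far right, about 110 mm wide, 270 mm long and 155 mm high. Origin: on the bench below the rear end of its anvil, the end turned to the robot; x towards the jaws. It is fixed and only tells which end of the row is which: the end of the rack nearest to it takes the largest bit

How it is judged:
At the end, for the whole second after the job is handed in: Every bit stands upright (within 0.1 rad) over its own pin, its underside on the rack top (within 4 mm in height, axis within 13 mm of the pin's), in order of diameter with the largest on the end pin nearest the vise, all at rest (((world y of vise above 0 m and horizontal distance between bit_38 and pin_1 below 0.013 m and z of bit_38 in the frame of pin_1 between -0.004 and 0.004 m and angle between each of bit_38, bit_45, bit_54, bit_64's own z axis and vertical below 0.1 rad and horizontal distance between bit_45 and pin_2 below 0.013 m and z of bit_45 in the frame of pin_2 between -0.004 and 0.004 m and horizontal distance between bit_54 and pin_3 below 0.013 m and z of bit_54 in the frame of pin_3 between -0.004 and 0.004 m and horizontal distance between bit_64 and pin_4 below 0.013 m and z of bit_64 in the frame of pin_4 between -0.004 and 0.004 m) or (world y of vise below 0 m and horizontal distance between bit_38 and pin_4 below 0.013 m and z of bit_38 in the frame of pin_4 between -0.004 and 0.004 m and angle between each of bit_38, bit_45, bit_54, bit_64's own z axis and vertical below 0.1 rad and horizontal distance between bit_45 and pin_3 below 0.013 m and z of bit_45 in the frame of pin_3 between -0.004 and 0.004 m and horizontal distance between bit_54 and pin_2 below 0.013 m and z of bit_54 in the frame of pin_2 between -0.004 and 0.004 m and horizontal distance between bit_64 and pin_1 below 0.013 m and z of bit_64 in the frame of pin_1 between -0.004 and 0.004 m)) and linear speed of each of bit_38, bit_45, bit_54, bit_64 below 0.02 m/s and angular speed of each of bit_38, bit_45, bit_54, bit_64 below 0.2 rad/s); the robot touches nothing.
It fails at once if bit_38 is dropped (falls free of the fingers faster than 0.6 m/s) (contact force between the fingers and bit_38 below 0.1 N and linear speed of bit_38 above 0.6 m/s).
It fails at once if bit_45 is dropped (falls free of the fingers faster than 0.6 m/s) (contact force between the fingers and bit_45 below 0.1 N and linear speed of bit_45 above 0.6 m/s).
It fails at once if bit_54 is dropped (falls free of the fingers faster than 0.6 m/s) (contact force between the fingers and bit_54 below 0.1 N and linear speed of bit_54 above 0.6 m/s).
It fails at once if bit_64 is dropped (falls free of the fingers faster than 0.6 m/s) (contact force between the fingers and bit_64 below 0.1 N and linear speed of bit_64 above 0.6 m/s).
It also fails if it takes over 115 s, if anything falls off the work surface, if the arm or the gripper's body presses on something with over 40 N, if the wrist force passes 120 N, or if a joint passes its speed limit or range.

ROBOT

A 6-joint arm with a two-finger parallel gripper is mounted at the origin on the work surface. World frame = base frame: x ahead of the robot, y to its left, z up, the work surface at z = 0. Lengths are in m, angles in rad, forces in N, time in s.
With the tool pointing down it reaches from about 0.35 to 0.775 m from the base axis. Payload 5.5 kg.
Tool frame: the origin (TCP) lies on the centre line of the jaws, within the pads' length; the fingertips stand 8 mm ahead of it and the grasp point (between the pads) lies 11 mm behind it; z points along the fingers, y is the direction in which the jaws open and shut (so a half turn about z gives the same grasp; the last joint's range is limited). The gripper opens to 85 mm and grips with 20 to 120 N. Pads are 22 mm wide; open, the fingers measure 114 mm over their backs; the gripper's body (76 mm by 85 mm) begins 54 mm behind the grasp point. The pads swing forward as they close: fully open they stand 13 mm farther back than shut.
Start: joints at [-1.355, 0.313, 0.046, 1.304, 0, 1.431], TCP at [0.2, -0.539, 0.239] pointing down, gripper open.
Joint ranges: [-2.76, 2.76], [-0.86, 1.69], [-1.03, 1.26], [-2.2, 2.34], [-1.47, 1.5], [-3.14, 3.14]. Speed limits (rad/s): [2.57, 2.57, 3.14, 3.14, 3.14, 3.14].

INTERFACE

Orientations are given as a unit quaternion [w, x, y, z].
In Python, from workcell import env gives the robot as it stands. The module is installed in compiled form; this text tells all that it offers.
- The arm moves only by the tool play_rows, never from a script. Its argument "steps" is a list of rows, each an object with "claw": the closure in counts, from 0 (fully open) to 255 (shut); "dp": the shift along the tool's x, y, z in m, a list of three; "angular": the turn, a rotation vector about the tool's x, y, z in degrees, a list of three. In form: [{"claw": claw, "dp": [dx, dy, dz], "angular": [wx, wy, wz]}, ...]. A call has exactly 8 rows; each row shifts and turns the commanded pose from where the row before left it, along the tool's axes as they then stand; what a row does not reach is not made up. A row lasts 1/12 s, in which the tool goes at most 41.7 mm and 7.16 degrees, less where a joint would pass 70% of its speed; a pose out of reach is approached as far as the arm can. A call is refused whole if a number of a shift passes 0.0417 or a number of a turn 7.16, either way. A call with a gripper value outside its range is refused whole. The fingers move at their own pace and stop on an object; "force" is the grip in N (left out, the last holds). Time passes only in rows, so rows that do not move let the fingers close, or fill a call up. It gives the time, the measured TCP pose, the force and the opening at its end, in the units of the state.
- env.get_state(): the state, without advancing time (a new reading comes with each control period).
- env.read_camera(name): name is "side" or "top"; returns (picture, depth): 400x640x3 uint8, red, green, blue; 400x640 float32, m along the optical axis (not along the pixel's ray), 0 where there is no reading.
- env.calibration(name): a dict with "fx", "fy", "cx", "cy" (pixels), "world_from_camera" (4x4, takes a point from camera to world coordinates). Camera axes: x right, y down, z forward; pixel columns grow to the right and rows downward; lengths in m; the calibration is good to about 2 mm. A picture is of the moment at which its call begins. calibration takes no time and is no camera call.
- env.hand_in(): hands the job in, once; it reports no verdict.
The state is a dict: "clock": time; "joint_pos": joint angles; "qvel": joint speeds; "tau": joint torques, N m; "tcp_pos": TCP position; "orientation": TCP orientation; "wrist_force": force on the tool from outside, world axes, zero at the start; "ft_torque": the same for the moment, N m; "finger_gap": finger opening in m.
Only numpy, scipy, OpenCV 4.12 (cv2) and the standard library are available. Lean on these libraries where they do the work, as an engineer would, in place of code of your own. Each camera call takes 0.05 s, during which the arm holds its last target. There are 200 camera calls.

## Working session

There is one attempt and no reset: what is moved stays moved. The work goes in short steps, Python scripts to look and compute and a tool call to move; the robot and the scene stay as the last step left them, time stands still between calls to the robot, and variables do not carry over. Pictures are saved under pics/ and viewed, about 12 in all and at most 16, crops included, and the job is handed in when it is done.

Besides the shell and the picture viewer there is one more tool, called by a JSON object that holds its "name" and its "arguments", one argument or row to a line. play_rows: Moves the arm, as the interface text tells. Its arguments: {"type":"object","properties":{"steps":{"type":"array","items":{"type":"object","properties":{"claw":{"type":"number"},"dp":{"type":"array","items":{"type":"number"}},"angular":{"type":"array","items":{"type":"number"}}}}},"force":{"type":"number"}},"required":["steps"]}

```bash
mkdir -p pics; python3 - <<'E'
from workcell import env
import cv2,numpy as np
s=env.get_state();print(s)
for n in("top","side"):
    im,d=env.read_camera(n);cv2.imwrite(f"pics/{n}0.png",im[:,:,::-1]);np.savez(f"pics/{n}0.npz",im=im,d=d)
    c=env.calibration(n);print(n,c)
E
```

```text
{'clock': 0.0, 'joint_pos': array([-1.35460969e+00,  3.13975508e-01,  4.49920942e-02,  1.30361375e+00,
       -8.26020331e-06,  1.43118983e+00]), 'qvel': array([ 8.40698761e-05,  8.30779302e-04, -4.25692964e-04, -6.24139829e-04,
        9.54712779e-04, -5.34385002e-04]), 'tau': array([ 4.32401539e-04, -4.80624533e+01,  2.98533279e+01,  1.92761229e-02,
       -1.54839768e-04, -5.78972475e-06]), 'tcp_pos': array([ 0.20016963, -0.53850375,  0.23842839]), 'orientation': array([-8.99597916e-04,  9.84217693e-01,  1.76959662e-01, -3.85956374e-05]), 'wrist_force': array([ 0.89894727, -0.79394936, -0.38263935]), 'ft_torque': array([0.01165765, 0.02361626, 0.03631123]), 'finger_gap': 0.08545436773702707}
top {'fx': 405.88485393948656, 'fy': 405.88485393948656, 'cx': 321.7865692078821, 'cy': 199.53757790871774, 'world_from_camera': array([[-1.62745927e-02, -9.85212285e-01,  1.70563451e-01,
         3.66103120e-01],
       [-9.99865755e-01,  1.63601757e-02, -9.03838522e-04,
        -2.36078882e-03],
       [-1.89997521e-03, -1.70555263e-01, -9.85346280e-01,
         1.14204782e+00],
       [ 0.00000000e+00,  0.00000000e+00,  0.00000000e+00,
         1.00000000e+00]])}
side {'fx': 431.4786378862646, 'fy': 431.4786378862646, 'cx': 318.3445690913041, 'cy': 197.19442196622856, 'world_from_camera': array([[-0.83550728, -0.38713484,  0.38994128,  0.10208179],
       [-0.54945633,  0.58213084, -0.59935084,  0.71780363],
       [ 0.00503274, -0.71501769, -0.69908824,  0.91304197],
       [ 0.        ,  0.        ,  0.        ,  1.        ]])}
```

View pics/top0.png

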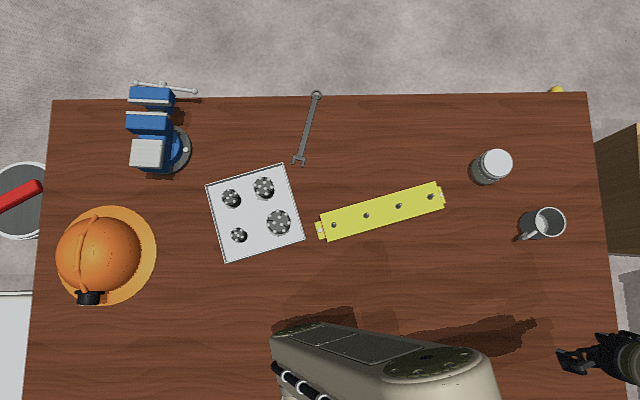

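View pics/side0.png

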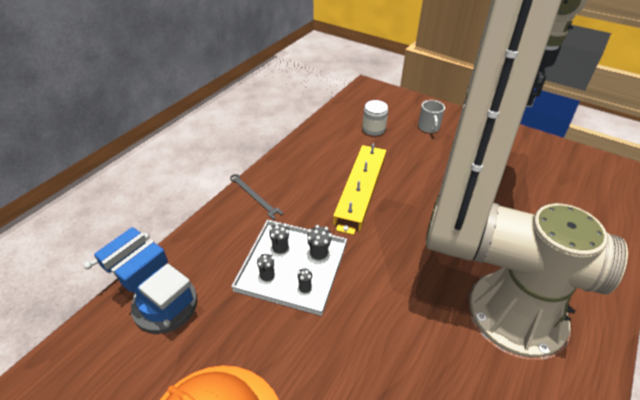

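Top view: the vise is at the left (150,130), so y>0 and the largest bit goes on pin_4. The bits are near (231,198), (263,187), (278,222) and (239,235). The pins run along the rack from (333,224) to (430,197). The side view agrees. Next I measure from both views.

```bash
cat > h.py <<'E'
from workcell import env
import cv2,numpy as np
def cloud(n,d):
    c=env.calibration(n);v,u=np.mgrid[:400,:640]
    P=np.stack([(u-c['cx'])/c['fx']*d,(v-c['cy'])/c['fy']*d,d],-1)
    M=c['world_from_camera'];W=P@M[:3,:3].T+M[:3,3];W[d==0]=np.nan;return W
def ray(n,u,v):
    c=env.calibration(n);M=c['world_from_camera']
    r=M[:3,:3]@np.array([(u-c['cx'])/c['fx'],(v-c['cy'])/c['fy'],1]);return M[:3,3],r
def onplane(n,u,v,z):
    o,r=ray(n,u,v);return o+r*(z-o[2])/r[2]
def tri(u1,v1,u2,v2):
    (a,r),(b,s)=ray('top',u1,v1),ray('side',u2,v2)
    t=np.linalg.lstsq(np.stack([r,-s],1),b-a,rcond=None)[0]
    p,q=a+r*t[0],b+s*t[1];return (p+q)/2,np.linalg.norm(p-q)
E
python3 - <<'E'
from h import *
np.set_printoptions(precision=4,suppress=True)
for n,boxt in(("top",(200,160,310,268)),("side",(230,215,350,315))):
    z=np.load(f"pics/{n}0.npz");im,d=z['im'],z['d'];W=cloud(n,d)
    print(n)
    hsv=cv2.cvtColor(im,cv2.COLOR_RGB2HSV)
    x0,y0,x1,y1=boxt
    B=np.zeros((400,640),bool);B[y0:y1,x0:x1]=1
    m=(B&(W[...,2]>0.045)&(W[...,0]>.3)).astype(np.uint8)
    k,L,st,ce=cv2.connectedComponentsWithStats(m)
    for i in range(1,k):
        if st[i,4]<20:continue
        p=W[L==i];zt=np.percentile(p[:,2],95);t=p[p[:,2]>zt-.010]
        (c,r)=cv2.minEnclosingCircle(t[:,:2].astype(np.float32))
        print('bit px',ce[i],st[i],'ztop',zt,'circ',np.array(c),'diam',2*r, 'mean',t[:,:2].mean(0))
    ye=cv2.inRange(hsv,(24,120,80),(34,255,255));ye[:140]=0
    cs=cv2.findContours(ye,cv2.RETR_EXTERNAL,cv2.CHAIN_APPROX_SIMPLE)[0]
    c=max(cs,key=cv2.contourArea);hull=np.zeros((400,640),np.uint8);cv2.drawContours(hull,[cv2.convexHull(c)],-1,1,-1)
    print('rack area',cv2.contourArea(c),'z',np.nanmedian(W[(ye>0)&(hull>0)][:,2]), cv2.minAreaRect(c))
    nd=((hull>0)&(hsv[...,1]<110)).astype(np.uint8)
    k,L,st,ce=cv2.connectedComponentsWithStats(nd)
    for i in range(1,k):
        if st[i,4]>=5: 
            p=W[L==i];print('pin',ce[i],st[i],p[np.nanargmax(p[:,2])],p.mean(0))
    if n=="top":
        tr=(B&(hsv[...,1]<25)&(hsv[...,2]>170)&(W[...,2]<.015));print('tray floor z',np.median(W[tr][:,2]))
E
python3 - <<'E'
import cv2,numpy as np
a=cv2.imread('pics/top0.png')[155:270,195:455];b=cv2.imread('pics/side0.png')[135:320,225:400]
cv2.imwrite('pics/c1.png',cv2.resize(a,None,fx=3,fy=3,interpolation=2))
cv2.imwrite('pics/c2.png',cv2.resize(b,None,fx=3,fy=3,interpolation=2))
E
```

```text
top
bit px [263.0186 186.4037] [253 177  21  20 322] ztop 0.07936805466554132 circ [0.5908 0.1543] diam 0.05417024716734886 mean [0.5906 0.1548]
bit px [229.5045 196.9018] [221 189  18  17 224] ztop 0.07486252004967694 circ [0.5642 0.246 ] diam 0.04409213364124298 mean [0.5644 0.2458]
bit px [278.0749 221.5246] [266 209  25  25 467] ztop 0.08301038267633462 circ [0.4954 0.1134] diam 0.06548448652029037 mean [0.494  0.1132]
bit px [237.0368 234.3436] [230 227  15  15 163] ztop 0.07033386403936892 circ [0.4634 0.2242] diam 0.03800510987639427 mean [0.4628 0.2235]
rack area 3471.0 z 0.0404182464819729 ((379.4163513183594, 211.74578857421875), (29.39766502380371, 132.27960205078125), 73.89869689941406)
pin [441.    194.375] [439 193   5   4  16] [ 0.5666 -0.3266  0.042 ] [ 0.5708 -0.3408  0.0127]
pin [430.6071 196.1429] [428 194   7   6  28] [ 0.5602 -0.2971  0.0788] [nan nan nan]
pin [398.3103 205.4138] [395 203   7   6  29] [ 0.5374 -0.2108  0.0786] [ 0.5341 -0.2098  0.0586]
pin [365.9565 214.8696] [363 213   6   5  23] [ 0.5123 -0.1197  0.0778] [ 0.5097 -0.1214  0.0593]
pin [333.5    
[... 604 characters left out ...]
80988121 mean [0.5599 0.2499]
bit px [304.4429 275.3048] [297 267  16  17 210] ztop 0.06901926461605445 circ [0.4613 0.2258] diam 0.039156537503004074 mean [0.4592 0.2274]
rack area 1875.0 z 0.03931338715672783 ((359.8338623046875, 182.4707794189453), (27.845949172973633, 78.54554748535156), 19.440032958984375)
pin [372.     149.9474] [371 147   3   7  19] [ 0.5608 -0.2935  0.0654] [ 0.5572 -0.2958  0.0536]
pin [365.3182 166.1818] [364 161   3  10  22] [ 0.5312 -0.2044  0.0786] [ 0.5334 -0.2073  0.059 ]
pin [358.12 185.8 ] [357 181   3  10  25] [ 0.5056 -0.1165  0.0765] [ 0.5083 -0.1185  0.0586]
pin [349.9667 206.7667] [348 202   4  10  30] [ 0.4855 -0.0308  0.0776] [ 0.484  -0.0299  0.0604]
```

View pics/c1.png

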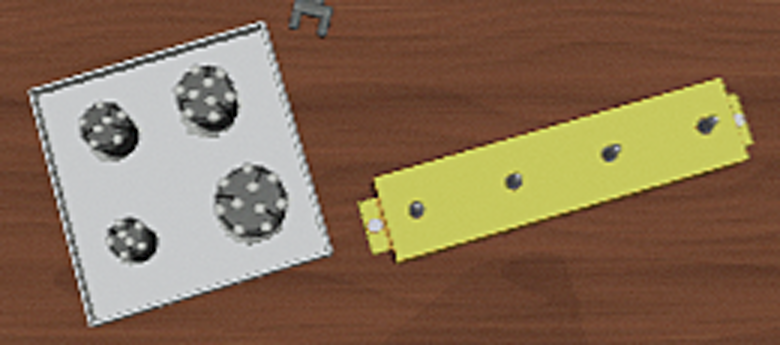

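View pics/c2.png

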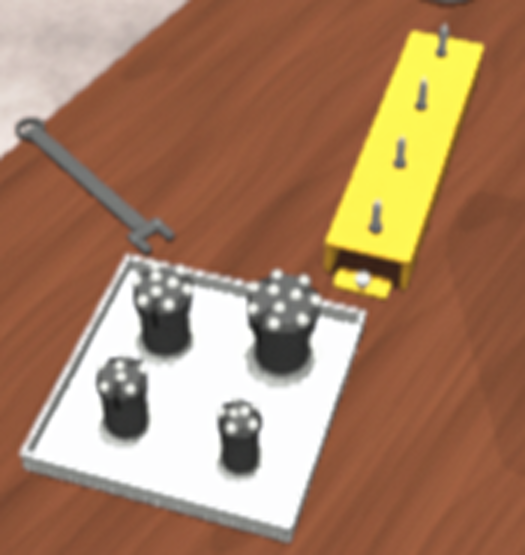

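Sizes and heights match the text: stud tops are at z ≈ 0.070/0.074/0.079/0.083, the rack top is 0.040, the pin tips are about 0.078 and the spacing is 92 mm. The two views agree to 2-3 mm. I'll line the jaws up across the rack (row yaw about 15.5°) and start with bit_38.

```bash
cat > plan.py <<'E'
import sys
from workcell import env
import numpy as np
from scipy.spatial.transform import Rotation as R
BIT={38:(.462,.225),45:(.563,.2465),54:(.5895,.155),64:(.4938,.1138)}
PIN={1:(.5582,-.2972),2:(.5336,-.2086),3:(.509,-.120),4:(.4844,-.0314)}
def plan(x,y,z,yaw=105.5,nmin=0):
    s=env.get_state();q=s['orientation'];A=R.from_quat([q[1],q[2],q[3],q[0]])
    T=R.from_matrix(np.column_stack([[np.cos(np.radians(yaw)),np.sin(np.radians(yaw)),0],[np.sin(np.radians(yaw)),-np.cos(np.radians(yaw)),0],[0,0,-1]]))
    rv=np.degrees((A.inv()*T).as_rotvec());d=np.array([x,y,z])-s['tcp_pos']
    n=max(int(np.ceil(np.linalg.norm(d)/.040)),int(np.ceil(np.linalg.norm(rv)/7.0)),nmin,1)
    n=-(-n//8)*8
    print('clock',round(s['clock'],2),'tcp',s['tcp_pos'].round(4),'rot',rv.round(2),'gap',s['finger_gap'].round(4),'F',s['wrist_force'].round(1),'rows',n)
    one=[]
    for i in range(n):
        B=A*R.from_rotvec(np.radians(rv*i/n));one.append(B.inv().apply(d/n).round(4).tolist())
    if np.linalg.norm(rv)<3: print('each',one[0],(rv/n).round(2),'total tool',A.inv().apply(d).round(4))
    else:
        print('turn each',(rv/n).round(2));[print(o) for o in one]
if __name__=='__main__': plan(*map(float,sys.argv[1:4]))
E
python3 plan.py .462 .225 .15
```

```text
Traceback (most recent call last):
  File "plan.py", line 20, in <module>
    if __name__=='__main__': plan(*map(float,sys.argv[1:4]))
                             ~~~~^^^^^^^^^^^^^^^^^^^^^^^^^^^
  File "plan.py", line 13, in plan
    print('clock',round(s['clock'],2),'tcp',s['tcp_pos'].round(4),'rot',rv.round(2),'gap',s['finger_gap'].round(4),'F',s['wrist_force'].round(1),'rows',n)
                                                                                          ^^^^^^^^^^^^^^^^^^^^^
AttributeError: 'float' object has no attribute 'round'
```

```bash
sed -i "s/s\['finger_gap'\].round(4)/round(s['finger_gap'],4)/" plan.py; python3 plan.py .462 .225 .15
```

```text
clock 0.1 tcp [ 0.2002 -0.5386  0.2385] rot [-7.000e-02 -8.000e-02 -8.512e+01] gap 0.0853 F [-0.2 -0.   0.6] rows 24
turn each [-0.   -0.   -3.55]
[0.0213, -0.026, 0.0037]
[0.0229, -0.0246, 0.0037]
[0.0244, -0.0232, 0.0037]
[0.0257, -0.0216, 0.0037]
[0.027, -0.02, 0.0037]
[0.0282, -0.0183, 0.0037]
[0.0293, -0.0165, 0.0037]
[0.0303, -0.0147, 0.0037]
[0.0311, -0.0128, 0.0037]
[0.0318, -0.0108, 0.0037]
[0.0325, -0.0088, 0.0037]
[0.0329, -0.0068, 0.0037]
[0.0333, -0.0048, 0.0037]
[0.0335, -0.0027, 0.0037]
[0.0336, -0.0006, 0.0037]
[0.0336, 0.0015, 0.0037]
[0.0334, 0.0035, 0.0037]
[0.0332, 0.0056, 0.0037]
[0.0328, 0.0077, 0.0037]
[0.0322, 0.0097, 0.0037]
[0.0316, 0.0116, 0.0037]
[0.0308, 0.0136, 0.0037]
[0.0299, 0.0154, 0.0037]
[0.0289, 0.0173, 0.0037]
```

{"name": "play_rows", "arguments": {
  "steps": [
    {"claw":0,"dp":[0.0213,-0.026,0.0037],"angular":[0,0,-3.55]},
    {"claw":0,"dp":[0.0229,-0.0246,0.0037],"angular":[0,0,-3.55]},
    {"claw":0,"dp":[0.0244,-0.0232,0.0037],"angular":[0,0,-3.55]},
    {"claw":0,"dp":[0.0257,-0.0216,0.0037],"angular":[0,0,-3.55]},
    {"claw":0,"dp":[0.027,-0.02,0.0037],"angular":[0,0,-3.55]},
    {"claw":0,"dp":[0.0282,-0.0183,0.0037],"angular":[0,0,-3.55]},
    {"claw":0,"dp":[0.0293,-0.0165,0.0037],"angular":[0,0,-3.55]},
    {"claw":0,"dp":[0.0303,-0.0147,0.0037],"angular":[0,0,-3.55]}
  ],
  "force": 60
}}

```text
clock: 0.77
tcp_pos: [0.2875, -0.2828, 0.2092]
orientation: [-0.0, 0.91, 0.414, 0.0]
wrist_force: [0.7, 0.0, -0.2]
finger_gap: 0.0851
```

{"name": "play_rows", "arguments": {
  "steps": [
    {"claw":0,"dp":[0.0311,-0.0128,0.0037],"angular":[0,0,-3.55]},
    {"claw":0,"dp":[0.0318,-0.0108,0.0037],"angular":[0,0,-3.55]},
    {"claw":0,"dp":[0.0325,-0.0088,0.0037],"angular":[0,0,-3.55]},
    {"claw":0,"dp":[0.0329,-0.0068,0.0037],"angular":[0,0,-3.55]},
    {"claw":0,"dp":[0.0333,-0.0048,0.0037],"angular":[0,0,-3.55]},
    {"claw":0,"dp":[0.0335,-0.0027,0.0037],"angular":[0,0,-3.55]},
    {"claw":0,"dp":[0.0336,-0.0006,0.0037],"angular":[0,0,-3.55]},
    {"claw":0,"dp":[0.0336,0.0015,0.0037],"angular":[0,0,-3.55]}
  ]
}}

```text
clock: 1.43
tcp_pos: [0.3745, -0.0284, 0.1798]
orientation: [0.0, 0.781, 0.625, -0.0]
wrist_force: [0.8, 0.4, -0.6]
finger_gap: 0.0855
```

{"name": "play_rows", "arguments": {
  "steps": [
    {"claw":0,"dp":[0.0334,0.0035,0.0037],"angular":[0,0,-3.55]},
    {"claw":0,"dp":[0.0332,0.0056,0.0037],"angular":[0,0,-3.55]},
    {"claw":0,"dp":[0.0328,0.0077,0.0037],"angular":[0,0,-3.55]},
    {"claw":0,"dp":[0.0322,0.0097,0.0037],"angular":[0,0,-3.55]},
    {"claw":0,"dp":[0.0316,0.0116,0.0037],"angular":[0,0,-3.55]},
    {"claw":0,"dp":[0.0308,0.0136,0.0037],"angular":[0,0,-3.55]},
    {"claw":0,"dp":[0.0299,0.0154,0.0037],"angular":[0,0,-3.55]},
    {"claw":0,"dp":[0.0289,0.0173,0.0037],"angular":[0,0,-3.55]}
  ]
}}

```text
clock: 2.1
tcp_pos: [0.4614, 0.2264, 0.1499]
orientation: [-0.0, 0.603, 0.798, -0.0]
wrist_force: [0.5, -0.2, 0.6]
finger_gap: 0.0857
```

```bash
python3 plan.py .462 .225 .048
```

```text
clock 2.1 tcp [0.4614 0.2264 0.1499] rot [-0.04  0.01  0.29] gap 0.0857 F [ 0.5 -0.2  0.6] rows 8
each [-0.0002, 0.0, 0.0127] [-0.01  0.    0.04] total tool [-0.0015  0.0003  0.1019]
```

{"name": "play_rows", "arguments": {
  "steps": [
    {"claw":0,"dp":[-0.0015,0.0003,0.016],"angular":[0,0,0]},
    {"claw":0,"dp":[0,0,0.018],"angular":[0,0,0]},
    {"claw":0,"dp":[0,0,0.018],"angular":[0,0,0]},
    {"claw":0,"dp":[0,0,0.018],"angular":[0,0,0]},
    {"claw":0,"dp":[0,0,0.014],"angular":[0,0,0]},
    {"claw":0,"dp":[0,0,0.01],"angular":[0,0,0]},
    {"claw":0,"dp":[0,0,0.008],"angular":[0,0,0]},
    {"claw":0,"dp":[0,0,0],"angular":[0,0,0]}
  ]
}}

```text
clock: 2.77
tcp_pos: [0.4611, 0.2229, 0.0469]
orientation: [-0.001, 0.605, 0.796, -0.001]
wrist_force: [0.3, -0.1, -0.1]
finger_gap: 0.0853
```

```bash
python3 - <<'E'
from h import *
im,d=env.read_camera("side");cv2.imwrite("pics/s1.png",cv2.resize(im[150:340,200:420,::-1],None,fx=3,fy=3))
print(env.get_state()['wrist_force'])
E
```

```text
[0.2773928  0.23812392 0.20047281]
```

View pics/s1.png

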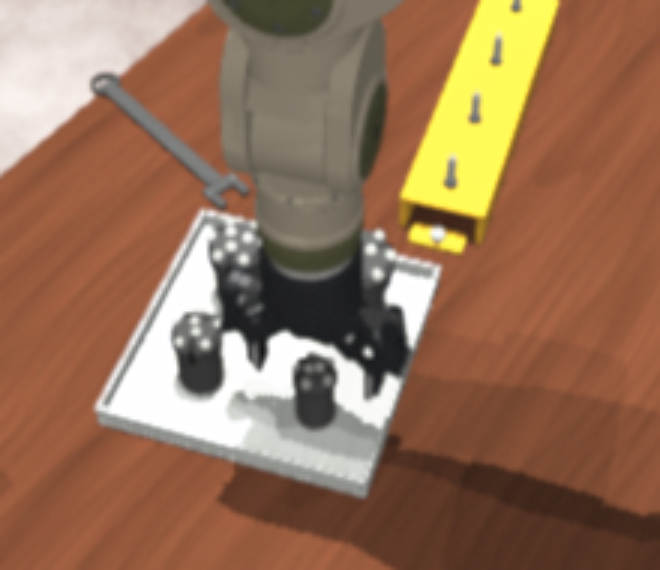

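The bit stands between the fingers: tips are near (255,365) and (375,395) in the crop, with the head centre near (315,375). I close now.

{"name": "play_rows", "arguments": {
  "steps": [
    {"claw":255,"dp":[0,0,0],"angular":[0,0,0]},
    {"claw":255,"dp":[0,0,0],"angular":[0,0,0]},
    {"claw":255,"dp":[0,0,0],"angular":[0,0,0]},
    {"claw":255,"dp":[0,0,0],"angular":[0,0,0]},
    {"claw":255,"dp":[0,0,0],"angular":[0,0,0]},
    {"claw":255,"dp":[0,0,0],"angular":[0,0,0]},
    {"claw":255,"dp":[0,0,0],"angular":[0,0,0]},
    {"claw":255,"dp":[0,0,0],"angular":[0,0,0]}
  ],
  "force": 60
}}

```text
clock: 3.48
tcp_pos: [0.4627, 0.2234, 0.0495]
orientation: [0.0, 0.605, 0.796, 0.0]
wrist_force: [-1.7, -0.6, 5.5]
finger_gap: 0.0351
```

```bash
python3 plan.py .462 .225 .048
```

```text
clock 3.48 tcp [0.4627 0.2234 0.0495] rot [0.08 0.01 0.09] gap 0.0351 F [-1.7 -0.6  5.5] rows 8
each [0.0002, -0.0, 0.0002] [0.01 0.   0.01] total tool [ 0.0017 -0.0002  0.0015]
```

{"name": "play_rows", "arguments": {
  "steps": [
    {"claw":255,"dp":[0,0,-0.005],"angular":[0,0,0]},
    {"claw":255,"dp":[0,0,-0.01],"angular":[0,0,0]},
    {"claw":255,"dp":[0,0,-0.015],"angular":[0,0,0]},
    {"claw":255,"dp":[0,0,-0.015],"angular":[0,0,0]},
    {"claw":255,"dp":[0,0,-0.015],"angular":[0,0,0]},
    {"claw":255,"dp":[0,0,0],"angular":[0,0,0]},
    {"claw":255,"dp":[0,0,0],"angular":[0,0,0]},
    {"claw":255,"dp":[0,0,0],"angular":[0,0,0]}
  ]
}}

```text
clock: 4.15
tcp_pos: [0.4618, 0.2232, 0.108]
orientation: [-0.0, 0.605, 0.796, -0.0]
wrist_force: [-0.3, -0.6, -3.6]
finger_gap: 0.0342
```

```bash
python3 - <<'E'
from h import *
im,d=env.read_camera("side");cv2.imwrite("pics/s2.png",cv2.resize(im[150:340,200:420,::-1],None,fx=3,fy=3))
s=env.get_state();print(s['wrist_force'],s['finger_gap'],s['tcp_pos'])
E
```

```text
[-0.53599943 -0.76049569 -3.0989015 ] 0.034718740093375305 [0.46155774 0.22307222 0.1076515 ]
```

View pics/s2.png

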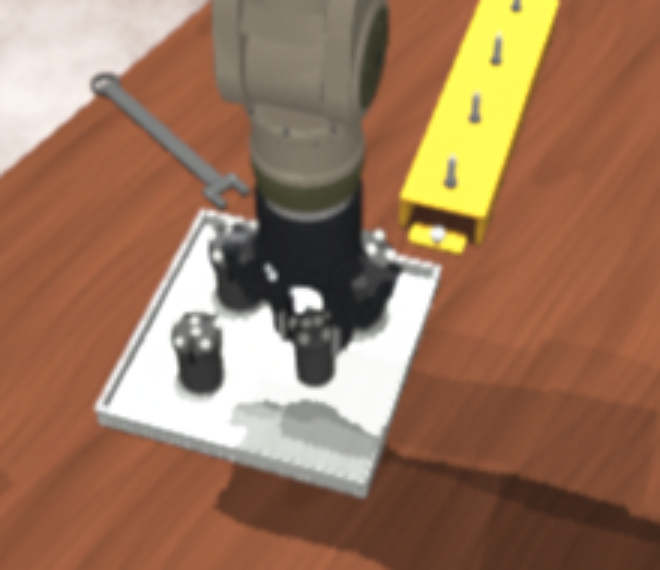

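The bit is lifted (about 3 N more weight) and looks upright at crop (313,340). The 34.7 mm gap is under the 38 mm head, so I check the bit's offset in the jaws.

```bash
python3 - <<'E'
from h import *
np.set_printoptions(precision=4,suppress=True)
c=env.calibration('side');M=np.linalg.inv(c['world_from_camera'])
def proj(p):
    q=M[:3,:3]@p+M[:3,3];return np.array([c['fx']*q[0]/q[2]+c['cx'],c['fy']*q[1]/q[2]+c['cy']])
im,d=env.read_camera("side");W=cloud("side",d);t=env.get_state()['tcp_pos']
f=lambda p:((p-np.array([200,150]))*3).round()
print('tcp',f(proj(t)))
# circle fits of outline slices, head/skirt, side facing camera
ex=np.array([-.267,.964]);ey=np.array([.964,.267])
r=W[235:285,288:322].reshape(-1,3);r=r[np.hypot(*(r[:,:2]-t[:2]).T)<.05]
for lo,hi in((.060,.075),(.075,.09),(.09,.105),(.105,.12),(.12,.128),(.128,.14)):
    p=r[(r[:,2]>lo)&(r[:,2]<hi)];a=(p[:,:2]-t[:2])@np.stack([ex,ey],1)
    if len(p)>3:print(lo,hi,len(p),'toolx',np.percentile(a[:,0],[0,5,50,95,100]),'tooly',np.percentile(a[:,1],[0,5,50,95,100]))
m=r[r[:,2]>.11];print('top z',np.percentile(m[:,2],[50,90,100]))
cv2.imwrite("pics/s3.png",cv2.resize(im[225:290,270:345,::-1],None,fx=8,fy=8,interpolation=2))
E
```

```text
tcp [313. 334.]
0.06 0.075 47 toolx [-0.0007  0.0043  0.0154  0.0184  0.0196] tooly [-0.0182 -0.0175 -0.0063  0.0092  0.0121]
0.075 0.09 52 toolx [0.0024 0.0038 0.0155 0.0185 0.0206] tooly [-0.0174 -0.017  -0.0074  0.0119  0.0122]
0.09 0.105 47 toolx [0.0069 0.0081 0.0157 0.0183 0.0189] tooly [-0.0237 -0.0157 -0.0052  0.0104  0.0171]
0.105 0.12 110 toolx [-0.007   0.0063  0.012   0.0197  0.0215] tooly [-0.0313 -0.0283 -0.0056  0.027   0.03  ]
0.12 0.128 166 toolx [-0.0129 -0.0095  0.0069  0.0165  0.0217] tooly [-0.0312 -0.0256  0.0011  0.0198  0.0296]
0.128 0.14 52 toolx [-0.009  -0.0053  0.0087  0.0132  0.0186] tooly [-0.0309 -0.0296  0.0133  0.0247  0.0288]
top z [0.1614 0.2318 0.2468]
```

View pics/s3.png

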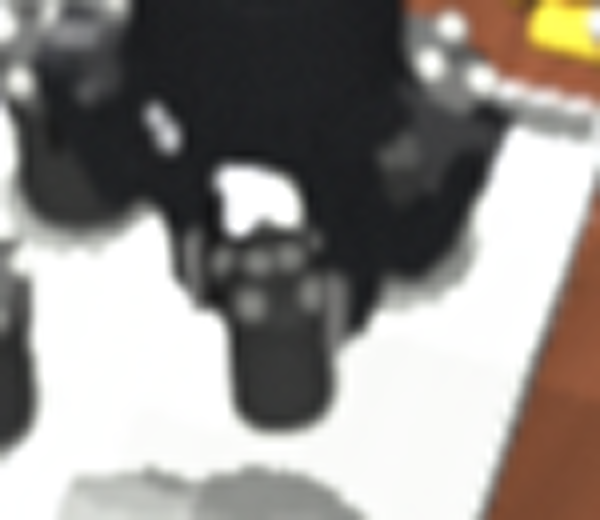

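The TCP projects onto the bit's head. The skirt front lies 18-20 mm along tool x with a 17 mm radius, so the bit is centred within about 2 mm and upright. I carry it to pin 1.

{"name": "play_rows", "arguments": {
  "steps": [
    {"claw":255,"dp":[0,0,-0.026],"angular":[0,0,0]},
    {"claw":255,"dp":[-0.01,-0.001,-0.026],"angular":[0,0,0]},
    {"claw":255,"dp":[-0.025,-0.002,0],"angular":[0,0,0]},
    {"claw":255,"dp":[-0.04,-0.0035,0],"angular":[0,0,0]},
    {"claw":255,"dp":[-0.04,-0.0035,0],"angular":[0,0,0]},
    {"claw":255,"dp":[-0.04,-0.0035,0],"angular":[0,0,0]},
    {"claw":255,"dp":[-0.04,-0.0035,0],"angular":[0,0,0]},
    {"claw":255,"dp":[-0.04,-0.0035,0],"angular":[0,0,0]}
  ]
}}

```text
clock: 4.92
tcp_pos: [0.5051, -0.0102, 0.1596]
orientation: [-0.001, 0.605, 0.797, -0.0]
wrist_force: [1.9, 0.4, -2.0]
finger_gap: 0.0347
```

{"name": "play_rows", "arguments": {
  "steps": [
    {"claw":255,"dp":[-0.04,-0.0035,0],"angular":[0,0,0]},
    {"claw":255,"dp":[-0.04,-0.0035,0],"angular":[0,0,0]},
    {"claw":255,"dp":[-0.04,-0.0035,0],"angular":[0,0,0]},
    {"claw":255,"dp":[-0.04,-0.0035,0],"angular":[0,0,0]},
    {"claw":255,"dp":[-0.04,-0.0035,0],"angular":[0,0,0]},
    {"claw":255,"dp":[-0.04,-0.0035,0],"angular":[0,0,0]},
    {"claw":255,"dp":[-0.035,-0.0035,0],"angular":[0,0,0]},
    {"claw":255,"dp":[-0.018,-0.0035,0],"angular":[0,0,0]}
  ]
}}

```text
clock: 5.58
tcp_pos: [0.5575, -0.3027, 0.1588]
orientation: [0.0, 0.606, 0.796, -0.001]
wrist_force: [0.3, 0.3, -2.7]
finger_gap: 0.0346
```

```bash
python3 plan.py .5587 -.2990 .0875
```

```text
clock 5.58 tcp [ 0.5575 -0.3027  0.1588] rot [-0.05  0.04 -0.09] gap 0.0346 F [ 0.3  0.3 -2.7] rows 8
each [0.0004, 0.0003, 0.0089] [-0.01  0.01 -0.01] total tool [0.0033 0.0022 0.0713]
```

{"name": "play_rows", "arguments": {
  "steps": [
    {"claw":255,"dp":[0.003,0.002,0.01],"angular":[0,0,0]},
    {"claw":255,"dp":[0,0,0.01],"angular":[0,0,0]},
    {"claw":255,"dp":[0,0,0.005],"angular":[0,0,0]},
    {"claw":255,"dp":[0,0,0],"angular":[0,0,0]},
    {"claw":255,"dp":[0,0,0],"angular":[0,0,0]},
    {"claw":255,"dp":[0,0,0],"angular":[0,0,0]},
    {"claw":255,"dp":[0,0,0],"angular":[0,0,0]},
    {"claw":255,"dp":[0,0,0],"angular":[0,0,0]}
  ]
}}

```text
clock: 6.25
tcp_pos: [0.559, -0.2946, 0.1363]
orientation: [0.001, 0.604, 0.797, -0.0]
wrist_force: [-0.0, -0.0, -2.4]
finger_gap: 0.0344
```

```bash
python3 plan.py .5587 -.2990 .0875;python3 - <<'E'
from h import *
im,d=env.read_camera("side");cv2.imwrite("pics/s4.png",cv2.resize(im[80:240,310:410,::-1],None,fx=4,fy=4,interpolation=2))
E
```

```text
clock 6.25 tcp [ 0.559  -0.2946  0.1363] rot [0.05 0.06 0.12] gap 0.0344 F [-0.  -0.  -2.4] rows 8
each [-0.0005, -0.0002, 0.0061] [0.01 0.01 0.02] total tool [-0.0041 -0.0015  0.0488]
```

View pics/s4.png

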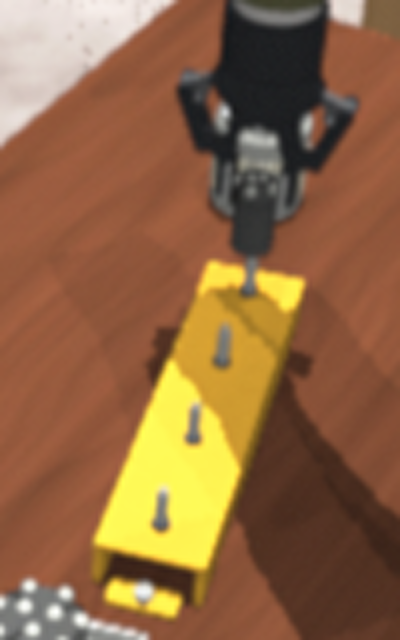

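The bit hangs upright just above pin 1 (crop (252,235), pin at (250,275)). I lower it.

{"name": "play_rows", "arguments": {
  "steps": [
    {"claw":255,"dp":[-0.0035,-0.001,0.008],"angular":[0,0,0]},
    {"claw":255,"dp":[0,0,0.01],"angular":[0,0,0]},
    {"claw":255,"dp":[0,0,0.01],"angular":[0,0,0]},
    {"claw":255,"dp":[0,0,0.01],"angular":[0,0,0]},
    {"claw":255,"dp":[0,0,0.006],"angular":[0,0,0]},
    {"claw":255,"dp":[0,0,0.001],"angular":[0,0,0]},
    {"claw":255,"dp":[0,0,0],"angular":[0,0,0]},
    {"claw":255,"dp":[0,0,0],"angular":[0,0,0]}
  ]
}}

```text
clock: 6.97
tcp_pos: [0.5586, -0.2986, 0.0905]
orientation: [0.0, 0.605, 0.796, -0.0]
wrist_force: [0.7, -1.1, -2.1]
finger_gap: 0.0346
```

```bash
python3 plan.py .5587 -.2990 .0865
```

```text
clock 6.97 tcp [ 0.5586 -0.2986  0.0905] rot [0.   0.01 0.09] gap 0.0346 F [ 0.7 -1.1 -2.1] rows 8
each [-0.0001, -0.0, 0.0005] [0.   0.   0.01] total tool [-0.0004 -0.      0.004 ]
```

No contact yet, and about 4 mm remains. I creep down.

{"name": "play_rows", "arguments": {
  "steps": [
    {"claw":255,"dp":[0,0,0.001],"angular":[0,0,0]},
    {"claw":255,"dp":[0,0,0.001],"angular":[0,0,0]},
    {"claw":255,"dp":[0,0,0.001],"angular":[0,0,0]},
    {"claw":255,"dp":[0,0,0.0005],"angular":[0,0,0]},
    {"claw":255,"dp":[0,0,0],"angular":[0,0,0]},
    {"claw":255,"dp":[0,0,0],"angular":[0,0,0]},
    {"claw":255,"dp":[0,0,0],"angular":[0,0,0]},
    {"claw":255,"dp":[0,0,0],"angular":[0,0,0]}
  ]
}}

```text
clock: 7.63
tcp_pos: [0.5586, -0.2986, 0.0871]
orientation: [0.0, 0.605, 0.796, -0.0]
wrist_force: [0.2, 0.0, -2.0]
finger_gap: 0.0347
```

{"name": "play_rows", "arguments": {
  "steps": [
    {"claw":255,"dp":[0,0,0.0005],"angular":[0,0,0]},
    {"claw":255,"dp":[0,0,0.0005],"angular":[0,0,0]},
    {"claw":255,"dp":[0,0,0.0005],"angular":[0,0,0]},
    {"claw":255,"dp":[0,0,0],"angular":[0,0,0]},
    {"claw":255,"dp":[0,0,0],"angular":[0,0,0]},
    {"claw":255,"dp":[0,0,0],"angular":[0,0,0]},
    {"claw":255,"dp":[0,0,0],"angular":[0,0,0]},
    {"claw":255,"dp":[0,0,0],"angular":[0,0,0]}
  ]
}}

```text
clock: 8.3
tcp_pos: [0.5587, -0.2989, 0.0866]
orientation: [0.001, 0.605, 0.796, -0.0]
wrist_force: [-3.1, 0.3, 5.7]
finger_gap: 0.0341
```

Contact at z = 0.0866, as predicted. I release, rise and plan for bit_45.

{"name": "play_rows", "arguments": {
  "steps": [
    {"claw":180,"dp":[0,0,0],"angular":[0,0,0]},
    {"claw":120,"dp":[0,0,0],"angular":[0,0,0]},
    {"claw":60,"dp":[0,0,0],"angular":[0,0,0]},
    {"claw":0,"dp":[0,0,0],"angular":[0,0,0]},
    {"claw":0,"dp":[0,0,0],"angular":[0,0,0]},
    {"claw":0,"dp":[0,0,0],"angular":[0,0,0]},
    {"claw":0,"dp":[0,0,-0.01],"angular":[0,0,0]},
    {"claw":0,"dp":[0,0,-0.02],"angular":[0,0,0]}
  ]
}}

```text
clock: 8.97
tcp_pos: [0.5569, -0.2974, 0.1135]
orientation: [-0.003, 0.605, 0.796, -0.0]
wrist_force: [-0.4, 0.2, 0.4]
finger_gap: 0.0854
```

{"name": "play_rows", "arguments": {
  "steps": [
    {"claw":0,"dp":[0,0,-0.03],"angular":[0,0,0]},
    {"claw":0,"dp":[0,0,-0.03],"angular":[0,0,0]},
    {"claw":0,"dp":[0.04,0,0],"angular":[0,0,0]},
    {"claw":0,"dp":[0.04,0,0],"angular":[0,0,0]},
    {"claw":0,"dp":[0.04,0,0],"angular":[0,0,0]},
    {"claw":0,"dp":[0.04,0,0],"angular":[0,0,0]},
    {"claw":0,"dp":[0.04,0,0],"angular":[0,0,0]},
    {"claw":0,"dp":[0.04,0,0],"angular":[0,0,0]}
  ]
}}

```text
clock: 9.63
tcp_pos: [0.4934, -0.0658, 0.1764]
orientation: [0.001, 0.605, 0.796, 0.0]
wrist_force: [-0.2, 0.4, 0.3]
finger_gap: 0.0852
```

```bash
python3 plan.py .563 .2465 .12;python3 - <<'E'
from h import *
im,d=env.read_camera("side");cv2.imwrite("pics/s5.png",cv2.resize(im[80:240,310:410,::-1],None,fx=4,fy=4,interpolation=2))
W=cloud("side",d);r=W[120:170,345:395].reshape(-1,3);r=r[(r[:,2]>.09)&(abs(r[:,0]-.558)<.04)&(abs(r[:,1]+.297)<.04)]
print(len(r),r[:,2].max(),cv2.minEnclosingCircle(r[:,:2].astype(np.float32)))
E
```

```text
clock 9.63 tcp [ 0.4934 -0.0658  0.1764] rot [0.07 0.04 0.06] gap 0.0852 F [-0.2  0.4  0.3] rows 16
each [0.0176, 0.0094, 0.0035] [0. 0. 0.] total tool [0.2823 0.1507 0.0564]
9 0.10648360479075891 ((0.5462613105773926, -0.296592116355896), 0.013581869192421436)
```

View pics/s5.png

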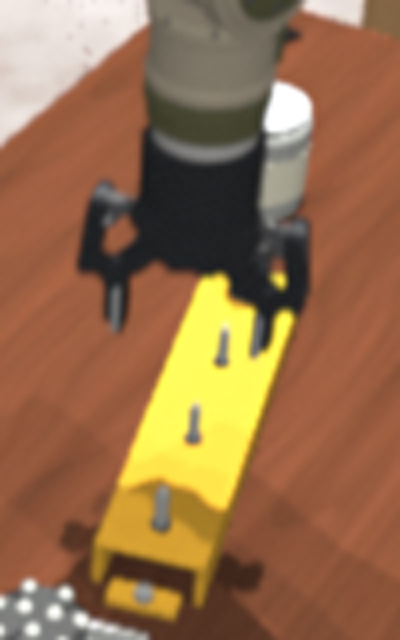

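The arm hides pin 1 here, so I'll check bit_38 later. On to bit_45.

{"name": "play_rows", "arguments": {
  "steps": [
    {"claw":0,"dp":[0.03,0.016,0.002],"angular":[0,0,0]},
    {"claw":0,"dp":[0.03,0.016,0.002],"angular":[0,0,0]},
    {"claw":0,"dp":[0.03,0.016,0.006],"angular":[0,0,0]},
    {"claw":0,"dp":[0.03,0.016,0.006],"angular":[0,0,0]},
    {"claw":0,"dp":[0.03,0.016,0.006],"angular":[0,0,0]},
    {"claw":0,"dp":[0.03,0.016,0.006],"angular":[0,0,0]},
    {"claw":0,"dp":[0.03,0.016,0.006],"angular":[0,0,0]},
    {"claw":0,"dp":[0.03,0.016,0.006],"angular":[0,0,0]}
  ]
}}

```text
clock: 10.35
tcp_pos: [0.5534, 0.1999, 0.136]
orientation: [0.0, 0.605, 0.796, 0.0]
wrist_force: [0.1, -0.5, -0.6]
finger_gap: 0.0854
```

{"name": "play_rows", "arguments": {
  "steps": [
    {"claw":0,"dp":[0.02,0.0115,0.006],"angular":[0,0,0]},
    {"claw":0,"dp":[0.015,0.008,0.006],"angular":[0,0,0]},
    {"claw":0,"dp":[0.007,0.003,0.004],"angular":[0,0,0]},
    {"claw":0,"dp":[0,0,0],"angular":[0,0,0]},
    {"claw":0,"dp":[0,0,0],"angular":[0,0,0]},
    {"claw":0,"dp":[0,0,0],"angular":[0,0,0]},
    {"claw":0,"dp":[0,0,0],"angular":[0,0,0]},
    {"claw":0,"dp":[0,0,0],"angular":[0,0,0]}
  ]
}}

```text
clock: 11.02
tcp_pos: [0.5635, 0.2436, 0.1201]
orientation: [0.0, 0.605, 0.796, 0.0]
wrist_force: [-0.9, 0.8, -0.5]
finger_gap: 0.0857
```

```bash
python3 plan.py .563 .2465 .049;python3 - <<'E'
from h import *
im,d=env.read_camera("side");cv2.imwrite("pics/s6.png",cv2.resize(im[120:320,220:400,::-1],None,fx=3,fy=3,interpolation=2))
im,d=env.read_camera("top");W=cloud("top",d);r=W.reshape(-1,3);r=r[(r[:,2]>.085)&(r[:,2]<.13)&(abs(r[:,0]-.558)<.04)&(abs(r[:,1]+.297)<.04)]
print(len(r),r[:,2].max(),cv2.minEnclosingCircle(r[:,:2].astype(np.float32)))
E
```

```text
clock 11.02 tcp [0.5635 0.2436 0.1201] rot [ 0.04  0.01 -0.  ] gap 0.0857 F [-0.9  0.8 -0.5] rows 8
each [0.0004, 0.0, 0.0089] [ 0.  0. -0.] total tool [0.0029 0.0002 0.0711]
169 0.11077933340590085 ((0.5586980581283569, -0.29787585139274597), 0.018887773156166077)
```

View pics/s6.png

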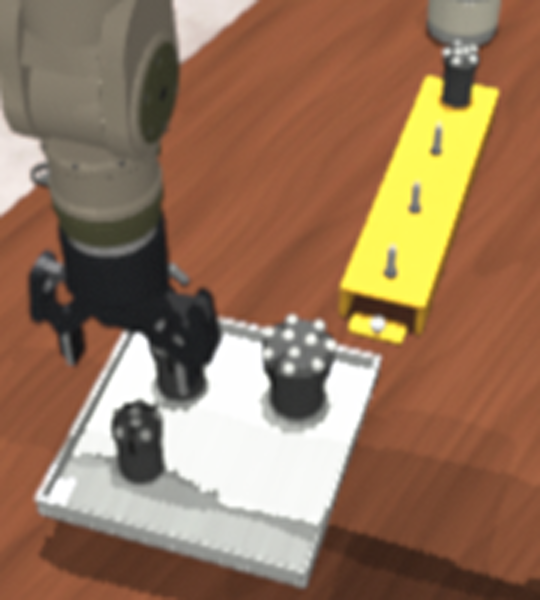

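bit_38 is home: top view puts it at (.5587,-.2979), stud top 0.111, upright. Now I descend on bit_45 and close.

{"name": "play_rows", "arguments": {
  "steps": [
    {"claw":0,"dp":[0.0028,0,0.012],"angular":[0,0,0]},
    {"claw":0,"dp":[0,0,0.016],"angular":[0,0,0]},
    {"claw":0,"dp":[0,0,0.016],"angular":[0,0,0]},
    {"claw":0,"dp":[0,0,0.014],"angular":[0,0,0]},
    {"claw":0,"dp":[0,0,0.009],"angular":[0,0,0]},
    {"claw":0,"dp":[0,0,0.003],"angular":[0,0,0]},
    {"claw":0,"dp":[0,0,0],"angular":[0,0,0]},
    {"claw":0,"dp":[0,0,0],"angular":[0,0,0]}
  ]
}}

```text
clock: 11.78
tcp_pos: [0.5629, 0.2474, 0.05]
orientation: [0.0, 0.605, 0.796, 0.0]
wrist_force: [-0.5, -0.0, 0.3]
finger_gap: 0.0854
```

{"name": "play_rows", "arguments": {
  "steps": [
    {"claw":255,"dp":[0,0,0],"angular":[0,0,0]},
    {"claw":255,"dp":[0,0,0],"angular":[0,0,0]},
    {"claw":255,"dp":[0,0,0],"angular":[0,0,0]},
    {"claw":255,"dp":[0,0,0],"angular":[0,0,0]},
    {"claw":255,"dp":[0,0,0],"angular":[0,0,0]},
    {"claw":255,"dp":[0,0,0],"angular":[0,0,0]},
    {"claw":255,"dp":[0,0,0],"angular":[0,0,0]},
    {"claw":255,"dp":[0,0,0],"angular":[0,0,0]}
  ]
}}

```text
clock: 12.45
tcp_pos: [0.5628, 0.2475, 0.0505]
orientation: [0.0, 0.605, 0.796, 0.0]
wrist_force: [-1.9, -1.4, 5.8]
finger_gap: 0.0416
```

{"name": "play_rows", "arguments": {
  "steps": [
    {"claw":255,"dp":[0,0,0],"angular":[0,0,0]},
    {"claw":255,"dp":[0,0,-0.005],"angular":[0,0,0]},
    {"claw":255,"dp":[0,0,-0.02],"angular":[0,0,0]},
    {"claw":255,"dp":[0,0,-0.03],"angular":[0,0,0]},
    {"claw":255,"dp":[0,0,-0.03],"angular":[0,0,0]},
    {"claw":255,"dp":[0,0,-0.025],"angular":[0,0,0]},
    {"claw":255,"dp":[0,0,0],"angular":[0,0,0]},
    {"claw":255,"dp":[0,0,0],"angular":[0,0,0]}
  ]
}}

```text
clock: 13.12
tcp_pos: [0.5633, 0.2477, 0.1606]
orientation: [0.001, 0.605, 0.796, 0.001]
wrist_force: [-0.3, -0.5, -4.4]
finger_gap: 0.0415
```

```bash
python3 plan.py .5336 -.2086 .16
```

```text
clock 13.12 tcp [0.5633 0.2477 0.1606] rot [0.16 0.   0.09] gap 0.0415 F [-0.3 -0.5 -4.4] rows 16
each [-0.027, -0.0095, 0.0] [0.01 0.   0.01] total tool [-4.315e-01 -1.513e-01  1.000e-04]
```

{"name": "play_rows", "arguments": {
  "steps": [
    {"claw":255,"dp":[-0.015,-0.005,0],"angular":[0,0,0]},
    {"claw":255,"dp":[-0.028,-0.01,0],"angular":[0,0,0]},
    {"claw":255,"dp":[-0.0355,-0.0124,0],"angular":[0,0,0]},
    {"claw":255,"dp":[-0.0355,-0.0124,0],"angular":[0,0,0]},
    {"claw":255,"dp":[-0.0355,-0.0124,0],"angular":[0,0,0]},
    {"claw":255,"dp":[-0.0355,-0.0124,0],"angular":[0,0,0]},
    {"claw":255,"dp":[-0.0355,-0.0124,0],"angular":[0,0,0]},
    {"claw":255,"dp":[-0.0355,-0.0124,0],"angular":[0,0,0]}
  ]
}}

```text
clock: 13.78
tcp_pos: [0.5427, -0.0251, 0.1569]
orientation: [-0.002, 0.605, 0.796, -0.001]
wrist_force: [0.8, -0.8, -3.4]
finger_gap: 0.042
```

{"name": "play_rows", "arguments": {
  "steps": [
    {"claw":255,"dp":[-0.0355,-0.0124,0],"angular":[0,0,0]},
    {"claw":255,"dp":[-0.0355,-0.0124,0],"angular":[0,0,0]},
    {"claw":255,"dp":[-0.0355,-0.0124,0],"angular":[0,0,0]},
    {"claw":255,"dp":[-0.0355,-0.0124,0],"angular":[0,0,0]},
    {"claw":255,"dp":[-0.025,-0.009,0],"angular":[0,0,0]},
    {"claw":255,"dp":[-0.0085,-0.003,0],"angular":[0,0,0]},
    {"claw":255,"dp":[0,0,0],"angular":[0,0,0]},
    {"claw":255,"dp":[0,0,0],"angular":[0,0,0]}
  ]
}}

```text
clock: 14.45
tcp_pos: [0.5314, -0.2086, 0.1574]
orientation: [-0.002, 0.605, 0.796, -0.0]
wrist_force: [-0.1, 0.3, -3.3]
finger_gap: 0.0419
```

{"name": "play_rows", "arguments": {
  "steps": [
    {"claw":255,"dp":[0,0,0.01],"angular":[0,0,0]},
    {"claw":255,"dp":[0,0,0.01],"angular":[0,0,0]},
    {"claw":255,"dp":[0,0,0.005],"angular":[0,0,0]},
    {"claw":255,"dp":[0,0,0],"angular":[0,0,0]},
    {"claw":255,"dp":[0,0,0],"angular":[0,0,0]},
    {"claw":255,"dp":[0,0,0],"angular":[0,0,0]},
    {"claw":255,"dp":[0,0,0],"angular":[0,0,0]},
    {"claw":255,"dp":[0,0,0],"angular":[0,0,0]}
  ]
}}

```text
clock: 15.12
tcp_pos: [0.5334, -0.2088, 0.135]
orientation: [0.001, 0.605, 0.797, 0.0]
wrist_force: [-0.0, 0.6, -3.4]
finger_gap: 0.042
```

```bash
python3 plan.py .5336 -.2086 .0875;python3 - <<'E'
from h import *
im,d=env.read_camera("side");cv2.imwrite("pics/s7.png",cv2.resize(im[100:260,310:410,::-1],None,fx=4,fy=4,interpolation=2))
E
```

```text
clock 15.12 tcp [ 0.5334 -0.2088  0.135 ] rot [0.04 0.05 0.1 ] gap 0.042 F [-0.   0.6 -3.4] rows 8
each [0.0, 0.0, 0.0059] [0.01 0.01 0.01] total tool [0.0002 0.0003 0.0475]
```

View pics/s7.png

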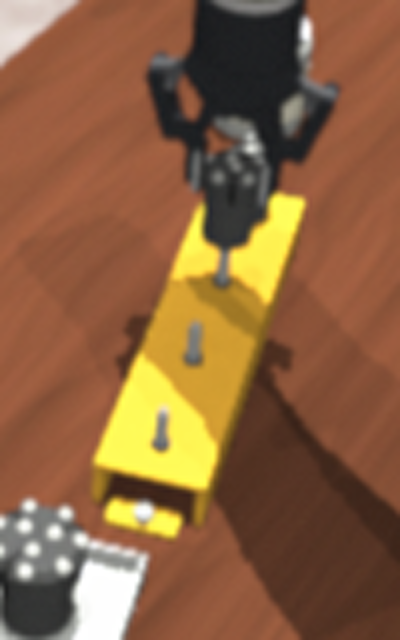

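bit_45 hangs upright over pin 2, at crop (225,230). I lower it.

{"name": "play_rows", "arguments": {
  "steps": [
    {"claw":255,"dp":[0,0,0.008],"angular":[0,0,0]},
    {"claw":255,"dp":[0,0,0.01],"angular":[0,0,0]},
    {"claw":255,"dp":[0,0,0.01],"angular":[0,0,0]},
    {"claw":255,"dp":[0,0,0.01],"angular":[0,0,0]},
    {"claw":255,"dp":[0,0,0.006],"angular":[0,0,0]},
    {"claw":255,"dp":[0,0,0.001],"angular":[0,0,0]},
    {"claw":255,"dp":[0,0,0],"angular":[0,0,0]},
    {"claw":255,"dp":[0,0,0],"angular":[0,0,0]}
  ]
}}

```text
clock: 15.83
tcp_pos: [0.533, -0.2088, 0.0894]
orientation: [-0.0, 0.605, 0.796, -0.0]
wrist_force: [-0.2, 0.1, -3.9]
finger_gap: 0.0422
```

{"name": "play_rows", "arguments": {
  "steps": [
    {"claw":255,"dp":[0,0,0.0005],"angular":[0,0,0]},
    {"claw":255,"dp":[0,0,0.0005],"angular":[0,0,0]},
    {"claw":255,"dp":[0,0,0.0005],"angular":[0,0,0]},
    {"claw":255,"dp":[0,0,0.0005],"angular":[0,0,0]},
    {"claw":255,"dp":[0,0,0],"angular":[0,0,0]},
    {"claw":255,"dp":[0,0,0],"angular":[0,0,0]},
    {"claw":255,"dp":[0,0,0],"angular":[0,0,0]},
    {"claw":255,"dp":[0,0,0],"angular":[0,0,0]}
  ]
}}

```text
clock: 16.5
tcp_pos: [0.533, -0.2088, 0.0876]
orientation: [0.0, 0.605, 0.796, -0.0]
wrist_force: [0.3, -0.3, -3.5]
finger_gap: 0.0421
```

{"name": "play_rows", "arguments": {
  "steps": [
    {"claw":255,"dp":[0,0,0.0005],"angular":[0,0,0]},
    {"claw":255,"dp":[0,0,0.0005],"angular":[0,0,0]},
    {"claw":255,"dp":[0,0,0.0003],"angular":[0,0,0]},
    {"claw":255,"dp":[0,0,0],"angular":[0,0,0]},
    {"claw":255,"dp":[0,0,0],"angular":[0,0,0]},
    {"claw":255,"dp":[0,0,0],"angular":[0,0,0]},
    {"claw":255,"dp":[0,0,0],"angular":[0,0,0]},
    {"claw":255,"dp":[0,0,0],"angular":[0,0,0]}
  ]
}}

```text
clock: 17.17
tcp_pos: [0.5331, -0.2089, 0.0875]
orientation: [0.001, 0.605, 0.796, -0.0]
wrist_force: [-3.6, 0.9, 6.5]
finger_gap: 0.0421
```

Seated. I release and go to bit_54.

{"name": "play_rows", "arguments": {
  "steps": [
    {"claw":180,"dp":[0,0,0],"angular":[0,0,0]},
    {"claw":120,"dp":[0,0,0],"angular":[0,0,0]},
    {"claw":60,"dp":[0,0,0],"angular":[0,0,0]},
    {"claw":0,"dp":[0,0,0],"angular":[0,0,0]},
    {"claw":0,"dp":[0,0,0],"angular":[0,0,0]},
    {"claw":0,"dp":[0,0,0],"angular":[0,0,0]},
    {"claw":0,"dp":[0,0,-0.01],"angular":[0,0,0]},
    {"claw":0,"dp":[0,0,-0.02],"angular":[0,0,0]}
  ]
}}

```text
clock: 17.83
tcp_pos: [0.5313, -0.2078, 0.1145]
orientation: [-0.003, 0.605, 0.796, -0.0]
wrist_force: [-1.0, 0.0, 0.0]
finger_gap: 0.0854
```

{"name": "play_rows", "arguments": {
  "steps": [
    {"claw":0,"dp":[0,0,-0.025],"angular":[0,0,0]},
    {"claw":0,"dp":[0,0,-0.025],"angular":[0,0,0]},
    {"claw":0,"dp":[0.016,0.008,0],"angular":[0,0,0]},
    {"claw":0,"dp":[0.032,0.0145,0],"angular":[0,0,0]},
    {"claw":0,"dp":[0.032,0.0145,0],"angular":[0,0,0]},
    {"claw":0,"dp":[0.032,0.0145,0],"angular":[0,0,0]},
    {"claw":0,"dp":[0.032,0.0145,0],"angular":[0,0,0]},
    {"claw":0,"dp":[0.032,0.0145,0],"angular":[0,0,0]}
  ]
}}

```text
clock: 18.5
tcp_pos: [0.5634, -0.0161, 0.1671]
orientation: [0.0, 0.605, 0.796, 0.0]
wrist_force: [0.9, 1.0, -0.1]
finger_gap: 0.0854
```

{"name": "play_rows", "arguments": {
  "steps": [
    {"claw":0,"dp":[0.032,0.0145,0],"angular":[0,0,0]},
    {"claw":0,"dp":[0.032,0.0145,0],"angular":[0,0,0]},
    {"claw":0,"dp":[0.032,0.0145,0],"angular":[0,0,0]},
    {"claw":0,"dp":[0.032,0.0145,0.01],"angular":[0,0,0]},
    {"claw":0,"dp":[0.025,0.01,0.015],"angular":[0,0,0]},
    {"claw":0,"dp":[0.006,0.0032,0.01],"angular":[0,0,0]},
    {"claw":0,"dp":[0,0,0.005],"angular":[0,0,0]},
    {"claw":0,"dp":[0,0,0],"angular":[0,0,0]}
  ]
}}

```text
clock: 19.17
tcp_pos: [0.588, 0.1544, 0.1249]
orientation: [-0.001, 0.604, 0.797, -0.001]
wrist_force: [-0.5, 0.1, 0.1]
finger_gap: 0.0855
```

```bash
cat > chk.py <<'E'
from h import *
import sys
from plan import PIN
np.set_printoptions(precision=4,suppress=True)
for n in("top","side"):
    im,d=env.read_camera(n);W=cloud(n,d);r=W.reshape(-1,3)
    for k,(x,y) in PIN.items():
        p=r[(r[:,2]>.09)&(r[:,2]<.135)&(np.hypot(r[:,0]-x,r[:,1]-y)<.046)]
        if len(p)>20:
            t=p[p[:,2]>np.percentile(p[:,2],95)-.012];c,rad=cv2.minEnclosingCircle(t[:,:2].astype(np.float32));print(n,'pin',k,'off',np.array(c)-[x,y],'d',round(2*rad,4),'ztop',p[:,2].max().round(4),len(p))
    np.savez(f"pics/{n}_last.npz",im=im,d=d);cv2.imwrite(f"pics/{n}_last.png",im[:,:,::-1])
E
python3 plan.py .5895 .155 .0505; python3 chk.py
```

```text
clock 19.17 tcp [0.588  0.1544 0.1249] rot [-0.17  0.01  0.13] gap 0.0855 F [-0.5  0.1  0.1] rows 8
each [0.0, 0.0002, 0.0093] [-0.02  0.    0.02] total tool [0.0002 0.0018 0.0744]
top pin 1 off [0.0006 0.0005] d 0.0376 ztop 0.1126 169
top pin 2 off [ 0.0015 -0.0009] d 0.0455 ztop 0.1143 241
side pin 1 off [-0.0015  0.0041] d 0.0386 ztop 0.1091 95
side pin 2 off [-0.0004  0.0012] d 0.0463 ztop 0.1119 156
```

Both placed bits check out. Now I grasp bit_54.

{"name": "play_rows", "arguments": {
  "steps": [
    {"claw":0,"dp":[0,0.0008,0.012],"angular":[0,0,0]},
    {"claw":0,"dp":[0,0,0.016],"angular":[0,0,0]},
    {"claw":0,"dp":[0,0,0.016],"angular":[0,0,0]},
    {"claw":0,"dp":[0,0,0.016],"angular":[0,0,0]},
    {"claw":0,"dp":[0,0,0.01],"angular":[0,0,0]},
    {"claw":0,"dp":[0,0,0.004],"angular":[0,0,0]},
    {"claw":0,"dp":[0,0,0],"angular":[0,0,0]},
    {"claw":0,"dp":[0,0,0],"angular":[0,0,0]}
  ],
  "force": 80
}}

```text
clock: 19.93
tcp_pos: [0.5904, 0.1543, 0.053]
orientation: [0.0, 0.605, 0.796, 0.0]
wrist_force: [0.4, 0.1, -0.4]
finger_gap: 0.0857
```

{"name": "play_rows", "arguments": {
  "steps": [
    {"claw":255,"dp":[0,0,0],"angular":[0,0,0]},
    {"claw":255,"dp":[0,0,0],"angular":[0,0,0]},
    {"claw":255,"dp":[0,0,0],"angular":[0,0,0]},
    {"claw":255,"dp":[0,0,0],"angular":[0,0,0]},
    {"claw":255,"dp":[0,0,0],"angular":[0,0,0]},
    {"claw":255,"dp":[0,0,0],"angular":[0,0,0]},
    {"claw":255,"dp":[0,0,0],"angular":[0,0,0]},
    {"claw":255,"dp":[0,0,0],"angular":[0,0,0]}
  ]
}}

```text
clock: 20.6
tcp_pos: [0.5903, 0.1549, 0.0538]
orientation: [0.001, 0.605, 0.797, 0.0]
wrist_force: [-2.2, -1.2, 6.3]
finger_gap: 0.0507
```

{"name": "play_rows", "arguments": {
  "steps": [
    {"claw":255,"dp":[0,0,0],"angular":[0,0,0]},
    {"claw":255,"dp":[0,0,-0.005],"angular":[0,0,0]},
    {"claw":255,"dp":[0,0,-0.02],"angular":[0,0,0]},
    {"claw":255,"dp":[0,0,-0.03],"angular":[0,0,0]},
    {"claw":255,"dp":[0,0,-0.03],"angular":[0,0,0]},
    {"claw":255,"dp":[0,0,-0.025],"angular":[0,0,0]},
    {"claw":255,"dp":[0,0,0],"angular":[0,0,0]},
    {"claw":255,"dp":[0,0,0],"angular":[0,0,0]}
  ]
}}

```text
clock: 21.27
tcp_pos: [0.5906, 0.1551, 0.1631]
orientation: [0.001, 0.605, 0.797, 0.001]
wrist_force: [-1.0, -0.5, -6.2]
finger_gap: 0.0504
```

```bash
python3 plan.py .509 -.12 .16
```

```text
clock 21.27 tcp [0.5906 0.1551 0.1631] rot [0.14 0.02 0.1 ] gap 0.0504 F [-1.  -0.5 -6.2] rows 8
each [-0.0304, -0.0191, 0.0003] [0.02 0.   0.01] total tool [-0.243  -0.1526  0.0028]
```

Held (6.2 N more). I carry it to pin 3.

{"name": "play_rows", "arguments": {
  "steps": [
    {"claw":255,"dp":[-0.01,-0.0063,0],"angular":[0,0,0]},
    {"claw":255,"dp":[-0.02,-0.0126,0],"angular":[0,0,0]},
    {"claw":255,"dp":[-0.024,-0.0151,0],"angular":[0,0,0]},
    {"claw":255,"dp":[-0.024,-0.0151,0],"angular":[0,0,0]},
    {"claw":255,"dp":[-0.024,-0.0151,0],"angular":[0,0,0]},
    {"claw":255,"dp":[-0.024,-0.0151,0],"angular":[0,0,0]},
    {"claw":255,"dp":[-0.024,-0.0151,0],"angular":[0,0,0]},
    {"claw":255,"dp":[-0.024,-0.0151,0],"angular":[0,0,0]}
  ]
}}

```text
clock: 21.93
tcp_pos: [0.5283, -0.0433, 0.1593]
orientation: [-0.002, 0.605, 0.796, -0.001]
wrist_force: [0.4, 0.3, -5.3]
finger_gap: 0.0499
```

{"name": "play_rows", "arguments": {
  "steps": [
    {"claw":255,"dp":[-0.024,-0.0151,0],"angular":[0,0,0]},
    {"claw":255,"dp":[-0.024,-0.0151,0],"angular":[0,0,0]},
    {"claw":255,"dp":[-0.016,-0.01,0],"angular":[0,0,0]},
    {"claw":255,"dp":[-0.005,-0.003,0],"angular":[0,0,0]},
    {"claw":255,"dp":[0,0,0],"angular":[0,0,0]},
    {"claw":255,"dp":[0,0,0],"angular":[0,0,0]},
    {"claw":255,"dp":[0,0,0],"angular":[0,0,0]},
    {"claw":255,"dp":[0,0,0],"angular":[0,0,0]}
  ]
}}

```text
clock: 22.6
tcp_pos: [0.508, -0.1191, 0.1617]
orientation: [-0.001, 0.604, 0.797, -0.0]
wrist_force: [0.4, -1.0, -5.6]
finger_gap: 0.0506
```

{"name": "play_rows", "arguments": {
  "steps": [
    {"claw":255,"dp":[0,0,0.01],"angular":[0,0,0]},
    {"claw":255,"dp":[0,0,0.01],"angular":[0,0,0]},
    {"claw":255,"dp":[0,0,0.005],"angular":[0,0,0]},
    {"claw":255,"dp":[0,0,0],"angular":[0,0,0]},
    {"claw":255,"dp":[0,0,0],"angular":[0,0,0]},
    {"claw":255,"dp":[0,0,0],"angular":[0,0,0]},
    {"claw":255,"dp":[0,0,0],"angular":[0,0,0]},
    {"claw":255,"dp":[0,0,0],"angular":[0,0,0]}
  ]
}}

```text
clock: 23.27
tcp_pos: [0.5084, -0.1204, 0.1376]
orientation: [0.0, 0.605, 0.796, 0.0]
wrist_force: [-0.4, 0.4, -4.8]
finger_gap: 0.0503
```

```bash
python3 plan.py .509 -.12 .0908
```

```text
clock 23.27 tcp [ 0.5084 -0.1204  0.1376] rot [0.04 0.04 0.08] gap 0.0503 F [-0.4  0.4 -4.8] rows 8
each [0.0, 0.0001, 0.0059] [0.01 0.   0.01] total tool [0.0002 0.0007 0.0468]
```

{"name": "play_rows", "arguments": {
  "steps": [
    {"claw":255,"dp":[0,0.0005,0.008],"angular":[0,0,0]},
    {"claw":255,"dp":[0,0,0.01],"angular":[0,0,0]},
    {"claw":255,"dp":[0,0,0.01],"angular":[0,0,0]},
    {"claw":255,"dp":[0,0,0.01],"angular":[0,0,0]},
    {"claw":255,"dp":[0,0,0.006],"angular":[0,0,0]},
    {"claw":255,"dp":[0,0,0.001],"angular":[0,0,0]},
    {"claw":255,"dp":[0,0,0],"angular":[0,0,0]},
    {"claw":255,"dp":[0,0,0],"angular":[0,0,0]}
  ]
}}

```text
clock: 23.93
tcp_pos: [0.5085, -0.12, 0.0918]
orientation: [-0.0, 0.605, 0.796, -0.0]
wrist_force: [-0.6, -0.1, -5.9]
finger_gap: 0.0502
```

{"name": "play_rows", "arguments": {
  "steps": [
    {"claw":255,"dp":[0,0,0.0005],"angular":[0,0,0]},
    {"claw":255,"dp":[0,0,0.0005],"angular":[0,0,0]},
    {"claw":255,"dp":[0,0,0.0003],"angular":[0,0,0]},
    {"claw":255,"dp":[0,0,0],"angular":[0,0,0]},
    {"claw":255,"dp":[0,0,0],"angular":[0,0,0]},
    {"claw":255,"dp":[0,0,0],"angular":[0,0,0]},
    {"claw":255,"dp":[0,0,0],"angular":[0,0,0]},
    {"claw":255,"dp":[0,0,0],"angular":[0,0,0]}
  ]
}}

```text
clock: 24.6
tcp_pos: [0.5087, -0.1201, 0.091]
orientation: [0.0, 0.605, 0.796, 0.0]
wrist_force: [0.8, 0.0, -5.5]
finger_gap: 0.0504
```

{"name": "play_rows", "arguments": {
  "steps": [
    {"claw":255,"dp":[0,0,0.0005],"angular":[0,0,0]},
    {"claw":255,"dp":[0,0,0.0005],"angular":[0,0,0]},
    {"claw":255,"dp":[0,0,0.0005],"angular":[0,0,0]},
    {"claw":255,"dp":[0,0,0],"angular":[0,0,0]},
    {"claw":255,"dp":[0,0,0],"angular":[0,0,0]},
    {"claw":255,"dp":[0,0,0],"angular":[0,0,0]},
    {"claw":255,"dp":[0,0,0],"angular":[0,0,0]},
    {"claw":255,"dp":[0,0,0],"angular":[0,0,0]}
  ]
}}

```text
clock: 25.27
tcp_pos: [0.5087, -0.1203, 0.0909]
orientation: [0.001, 0.605, 0.796, -0.0]
wrist_force: [-3.8, 1.1, 7.7]
finger_gap: 0.0502
```

{"name": "play_rows", "arguments": {
  "steps": [
    {"claw":180,"dp":[0,0,0],"angular":[0,0,0]},
    {"claw":120,"dp":[0,0,0],"angular":[0,0,0]},
    {"claw":60,"dp":[0,0,0],"angular":[0,0,0]},
    {"claw":0,"dp":[0,0,0],"angular":[0,0,0]},
    {"claw":0,"dp":[0,0,0],"angular":[0,0,0]},
    {"claw":0,"dp":[0,0,0],"angular":[0,0,0]},
    {"claw":0,"dp":[0,0,-0.01],"angular":[0,0,0]},
    {"claw":0,"dp":[0,0,-0.02],"angular":[0,0,0]}
  ]
}}

```text
clock: 25.93
tcp_pos: [0.5068, -0.1194, 0.1179]
orientation: [-0.002, 0.605, 0.796, -0.001]
wrist_force: [-0.3, -0.6, -0.2]
finger_gap: 0.0856
```

{"name": "play_rows", "arguments": {
  "steps": [
    {"claw":0,"dp":[0,0,-0.025],"angular":[0,0,0]},
    {"claw":0,"dp":[0,0,-0.025],"angular":[0,0,0]},
    {"claw":0,"dp":[0.012,0.0025,0],"angular":[0,0,0]},
    {"claw":0,"dp":[0.025,0.005,0],"angular":[0,0,0]},
    {"claw":0,"dp":[0.025,0.005,0],"angular":[0,0,0]},
    {"claw":0,"dp":[0.025,0.005,0],"angular":[0,0,0]},
    {"claw":0,"dp":[0.025,0.005,0],"angular":[0,0,0]},
    {"claw":0,"dp":[0.025,0.005,0],"angular":[0,0,0]}
  ]
}}

```text
clock: 26.6
tcp_pos: [0.4979, 0.0206, 0.1697]
orientation: [0.0, 0.605, 0.796, 0.0]
wrist_force: [1.1, -0.3, 1.1]
finger_gap: 0.0855
```

{"name": "play_rows", "arguments": {
  "steps": [
    {"claw":0,"dp":[0.025,0.005,0],"angular":[0,0,0]},
    {"claw":0,"dp":[0.025,0.005,0.005],"angular":[0,0,0]},
    {"claw":0,"dp":[0.025,0.005,0.015],"angular":[0,0,0]},
    {"claw":0,"dp":[0.0125,0.004,0.015],"angular":[0,0,0]},
    {"claw":0,"dp":[0.005,0.0015,0.01],"angular":[0,0,0]},
    {"claw":0,"dp":[0,0,0],"angular":[0,0,0]},
    {"claw":0,"dp":[0,0,0],"angular":[0,0,0]},
    {"claw":0,"dp":[0,0,0],"angular":[0,0,0]}
  ]
}}

```text
clock: 27.27
tcp_pos: [0.4936, 0.1132, 0.125]
orientation: [0.0, 0.605, 0.796, 0.0]
wrist_force: [0.1, 0.1, 0.6]
finger_gap: 0.085
```

```bash
python3 plan.py .4938 .1138 .054; python3 chk.py; python3 - <<'E'
import cv2
a=cv2.imread('pics/side_last.png');cv2.imwrite('pics/s8.png',cv2.resize(a[110:300,230:420],None,fx=3,fy=3,interpolation=2))
E
```

```text
clock 27.27 tcp [0.4936 0.1132 0.125 ] rot [0.03 0.03 0.04] gap 0.085 F [0.1 0.1 0.6] rows 8
each [0.0001, 0.0, 0.0089] [0. 0. 0.] total tool [0.0006 0.0003 0.071 ]
top pin 1 off [ 0.0012 -0.0002] d 0.0382 ztop 0.1096 169
top pin 2 off [ 0.0013 -0.0012] d 0.0449 ztop 0.1177 238
top pin 3 off [0.0005 0.0001] d 0.0551 ztop 0.1186 348
side pin 1 off [-0.0024  0.0002] d 0.0409 ztop 0.1068 98
side pin 2 off [-0.0017  0.0013] d 0.0468 ztop 0.1128 163
side pin 3 off [-0.0013  0.0042] d 0.0567 ztop 0.1176 273
```

View pics/s8.png

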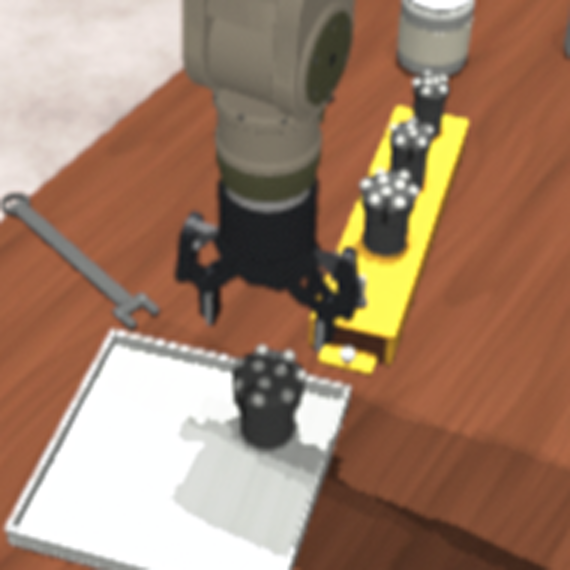

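Three bits stand upright on the rack (crop (430,105), (410,155), (388,210)), and bit_64 is centred below the jaws at (268,395). I grasp it.

{"name": "play_rows", "arguments": {
  "steps": [
    {"claw":0,"dp":[0.0005,0,0.01],"angular":[0,0,0]},
    {"claw":0,"dp":[0,0,0.015],"angular":[0,0,0]},
    {"claw":0,"dp":[0,0,0.015],"angular":[0,0,0]},
    {"claw":0,"dp":[0,0,0.015],"angular":[0,0,0]},
    {"claw":0,"dp":[0,0,0.01],"angular":[0,0,0]},
    {"claw":0,"dp":[0,0,0.005],"angular":[0,0,0]},
    {"claw":0,"dp":[0,0,0],"angular":[0,0,0]},
    {"claw":0,"dp":[0,0,0],"angular":[0,0,0]}
  ],
  "force": 90
}}

```text
clock: 28.03
tcp_pos: [0.4931, 0.1142, 0.0545]
orientation: [0.0, 0.605, 0.796, -0.0]
wrist_force: [0.3, 0.6, -0.3]
finger_gap: 0.085
```

{"name": "play_rows", "arguments": {
  "steps": [
    {"claw":255,"dp":[0,0,0],"angular":[0,0,0]},
    {"claw":255,"dp":[0,0,0],"angular":[0,0,0]},
    {"claw":255,"dp":[0,0,0],"angular":[0,0,0]},
    {"claw":255,"dp":[0,0,0],"angular":[0,0,0]},
    {"claw":255,"dp":[0,0,0],"angular":[0,0,0]},
    {"claw":255,"dp":[0,0,0],"angular":[0,0,0]},
    {"claw":255,"dp":[0,0,0],"angular":[0,0,0]},
    {"claw":255,"dp":[0,0,0],"angular":[0,0,0]}
  ]
}}

```text
clock: 28.7
tcp_pos: [0.4933, 0.1143, 0.056]
orientation: [0.001, 0.605, 0.796, 0.0]
wrist_force: [-3.0, -1.1, 7.6]
finger_gap: 0.0603
```

{"name": "play_rows", "arguments": {
  "steps": [
    {"claw":255,"dp":[0,0,0],"angular":[0,0,0]},
    {"claw":255,"dp":[0,0,-0.005],"angular":[0,0,0]},
    {"claw":255,"dp":[0,0,-0.02],"angular":[0,0,0]},
    {"claw":255,"dp":[0,0,-0.03],"angular":[0,0,0]},
    {"claw":255,"dp":[0,0,-0.03],"angular":[0,0,0]},
    {"claw":255,"dp":[0,0,-0.025],"angular":[0,0,0]},
    {"claw":255,"dp":[0,0,0],"angular":[0,0,0]},
    {"claw":255,"dp":[0,0,0],"angular":[0,0,0]}
  ]
}}

```text
clock: 29.37
tcp_pos: [0.4935, 0.1145, 0.1646]
orientation: [0.001, 0.605, 0.796, 0.001]
wrist_force: [0.3, -0.1, -9.5]
finger_gap: 0.0602
```

```bash
python3 plan.py .4844 -.0314 .16
```

```text
clock 29.37 tcp [0.4935 0.1145 0.1646] rot [0.11 0.02 0.09] gap 0.0602 F [ 0.3 -0.1 -9.5] rows 8
each [-0.0173, -0.006, 0.0006] [0.01 0.   0.01] total tool [-0.138  -0.048   0.0046]
```

{"name": "play_rows", "arguments": {
  "steps": [
    {"claw":255,"dp":[-0.01,-0.0035,0],"angular":[0,0,0]},
    {"claw":255,"dp":[-0.02,-0.007,0],"angular":[0,0,0]},
    {"claw":255,"dp":[-0.024,-0.0083,0],"angular":[0,0,0]},
    {"claw":255,"dp":[-0.024,-0.0083,0],"angular":[0,0,0]},
    {"claw":255,"dp":[-0.024,-0.0083,0],"angular":[0,0,0]},
    {"claw":255,"dp":[-0.02,-0.007,0],"angular":[0,0,0]},
    {"claw":255,"dp":[-0.012,-0.0042,0],"angular":[0,0,0]},
    {"claw":255,"dp":[-0.004,-0.0014,0],"angular":[0,0,0]}
  ]
}}

```text
clock: 30.03
tcp_pos: [0.4816, -0.0336, 0.1614]
orientation: [-0.002, 0.606, 0.796, -0.002]
wrist_force: [0.5, -0.3, -9.6]
finger_gap: 0.0603
```

{"name": "play_rows", "arguments": {
  "steps": [
    {"claw":255,"dp":[0,0,0],"angular":[0,0,0]},
    {"claw":255,"dp":[0,0,0.01],"angular":[0,0,0]},
    {"claw":255,"dp":[0,0,0.01],"angular":[0,0,0]},
    {"claw":255,"dp":[0,0,0.005],"angular":[0,0,0]},
    {"claw":255,"dp":[0,0,0],"angular":[0,0,0]},
    {"claw":255,"dp":[0,0,0],"angular":[0,0,0]},
    {"claw":255,"dp":[0,0,0],"angular":[0,0,0]},
    {"claw":255,"dp":[0,0,0],"angular":[0,0,0]}
  ]
}}

```text
clock: 30.7
tcp_pos: [0.4842, -0.0313, 0.1398]
orientation: [0.0, 0.604, 0.797, 0.0]
wrist_force: [0.2, 0.6, -8.1]
finger_gap: 0.0601
```

```bash
python3 plan.py .4844 -.0314 .093
```

```text
clock 30.7 tcp [ 0.4842 -0.0313  0.1398] rot [0.05 0.03 0.12] gap 0.0601 F [ 0.2  0.6 -8.1] rows 8
each [-0.0, 0.0, 0.0058] [0.01 0.   0.02] total tool [-0.0002  0.0001  0.0468]
```

{"name": "play_rows", "arguments": {
  "steps": [
    {"claw":255,"dp":[0,0,0.008],"angular":[0,0,0]},
    {"claw":255,"dp":[0,0,0.01],"angular":[0,0,0]},
    {"claw":255,"dp":[0,0,0.01],"angular":[0,0,0]},
    {"claw":255,"dp":[0,0,0.01],"angular":[0,0,0]},
    {"claw":255,"dp":[0,0,0.006],"angular":[0,0,0]},
    {"claw":255,"dp":[0,0,0.001],"angular":[0,0,0]},
    {"claw":255,"dp":[0,0,0],"angular":[0,0,0]},
    {"claw":255,"dp":[0,0,0],"angular":[0,0,0]}
  ]
}}

```text
clock: 31.37
tcp_pos: [0.4838, -0.0315, 0.0941]
orientation: [-0.0, 0.605, 0.796, -0.0]
wrist_force: [-0.4, -0.4, -9.4]
finger_gap: 0.0604
```

{"name": "play_rows", "arguments": {
  "steps": [
    {"claw":255,"dp":[0,0,0.0005],"angular":[0,0,0]},
    {"claw":255,"dp":[0,0,0.0005],"angular":[0,0,0]},
    {"claw":255,"dp":[0,0,0.0003],"angular":[0,0,0]},
    {"claw":255,"dp":[0,0,0],"angular":[0,0,0]},
    {"claw":255,"dp":[0,0,0],"angular":[0,0,0]},
    {"claw":255,"dp":[0,0,0],"angular":[0,0,0]},
    {"claw":255,"dp":[0,0,0],"angular":[0,0,0]},
    {"claw":255,"dp":[0,0,0],"angular":[0,0,0]}
  ]
}}

```text
clock: 32.03
tcp_pos: [0.4841, -0.0315, 0.0932]
orientation: [0.0, 0.605, 0.796, 0.0]
wrist_force: [0.4, -0.3, -6.9]
finger_gap: 0.0602
```

{"name": "play_rows", "arguments": {
  "steps": [
    {"claw":255,"dp":[0,0,0.0005],"angular":[0,0,0]},
    {"claw":255,"dp":[0,0,0.0005],"angular":[0,0,0]},
    {"claw":255,"dp":[0,0,0.0003],"angular":[0,0,0]},
    {"claw":255,"dp":[0,0,0],"angular":[0,0,0]},
    {"claw":255,"dp":[0,0,0],"angular":[0,0,0]},
    {"claw":255,"dp":[0,0,0],"angular":[0,0,0]},
    {"claw":255,"dp":[0,0,0],"angular":[0,0,0]},
    {"claw":255,"dp":[0,0,0],"angular":[0,0,0]}
  ]
}}

```text
clock: 32.7
tcp_pos: [0.4841, -0.0316, 0.0931]
orientation: [0.001, 0.605, 0.796, 0.0]
wrist_force: [-4.2, -0.0, 4.3]
finger_gap: 0.0599
```

Contact. I release, rise and pull away over the empty tray.

{"name": "play_rows", "arguments": {
  "steps": [
    {"claw":180,"dp":[0,0,0],"angular":[0,0,0]},
    {"claw":120,"dp":[0,0,0],"angular":[0,0,0]},
    {"claw":60,"dp":[0,0,0],"angular":[0,0,0]},
    {"claw":0,"dp":[0,0,0],"angular":[0,0,0]},
    {"claw":0,"dp":[0,0,0],"angular":[0,0,0]},
    {"claw":0,"dp":[0,0,0],"angular":[0,0,0]},
    {"claw":0,"dp":[0,0,-0.01],"angular":[0,0,0]},
    {"claw":0,"dp":[0,0,-0.02],"angular":[0,0,0]}
  ]
}}

```text
clock: 33.37
tcp_pos: [0.4822, -0.0311, 0.1206]
orientation: [-0.002, 0.605, 0.796, -0.001]
wrist_force: [-0.8, 0.3, -0.2]
finger_gap: 0.0852
```

{"name": "play_rows", "arguments": {
  "steps": [
    {"claw":0,"dp":[0,0,-0.03],"angular":[0,0,0]},
    {"claw":0,"dp":[0,0,-0.03],"angular":[0,0,0]},
    {"claw":0,"dp":[0.03,0,-0.01],"angular":[0,0,0]},
    {"claw":0,"dp":[0.035,0,0],"angular":[0,0,0]},
    {"claw":0,"dp":[0.035,0,0],"angular":[0,0,0]},
    {"claw":0,"dp":[0.035,0,0],"angular":[0,0,0]},
    {"claw":0,"dp":[0.035,0,0],"angular":[0,0,0]},
    {"claw":0,"dp":[0.035,0,0],"angular":[0,0,0]}
  ]
}}

```text
clock: 34.03
tcp_pos: [0.4284, 0.1675, 0.1929]
orientation: [0.001, 0.605, 0.796, 0.001]
wrist_force: [1.0, 0.6, -0.2]
finger_gap: 0.0855
```

{"name": "play_rows", "arguments": {
  "steps": [
    {"claw":0,"dp":[0.02,0,0],"angular":[0,0,0]},
    {"claw":0,"dp":[0.01,0,0],"angular":[0,0,0]},
    {"claw":0,"dp":[0,0,0],"angular":[0,0,0]},
    {"claw":0,"dp":[0,0,0],"angular":[0,0,0]},
    {"claw":0,"dp":[0,0,0],"angular":[0,0,0]},
    {"claw":0,"dp":[0,0,0],"angular":[0,0,0]},
    {"claw":0,"dp":[0,0,0],"angular":[0,0,0]},
    {"claw":0,"dp":[0,0,0],"angular":[0,0,0]}
  ]
}}

```text
clock: 34.7
tcp_pos: [0.421, 0.194, 0.1917]
orientation: [0.0, 0.605, 0.796, -0.0]
wrist_force: [0.1, -0.4, -0.3]
finger_gap: 0.0859
```

```bash
python3 chk.py; python3 - <<'E'
import cv2,numpy as np
a=cv2.imread('pics/side_last.png')[110:260,280:430];b=cv2.imread('pics/top_last.png')[140:290,305:455]
cv2.imwrite('pics/s9.png',cv2.resize(np.hstack([a,b]),None,fx=2.6,fy=2.6,interpolation=2))
E
```

```text
top pin 1 off [ 0.0005 -0.0001] d 0.0375 ztop 0.1102 169
top pin 2 off [ 0.001  -0.0011] d 0.0456 ztop 0.1155 238
top pin 3 off [0.0004 0.0002] d 0.0548 ztop 0.1196 346
top pin 4 off [ 0.0006 -0.0006] d 0.0645 ztop 0.1267 490
side pin 1 off [-0.0021  0.0031] d 0.0373 ztop 0.1075 95
side pin 2 off [-0.0022  0.0018] d 0.0459 ztop 0.1148 156
side pin 3 off [-0.0006  0.0031] d 0.0566 ztop 0.1177 267
side pin 4 off [-0.0047  0.0008] d 0.0655 ztop 0.1229 312
```

View pics/s9.png

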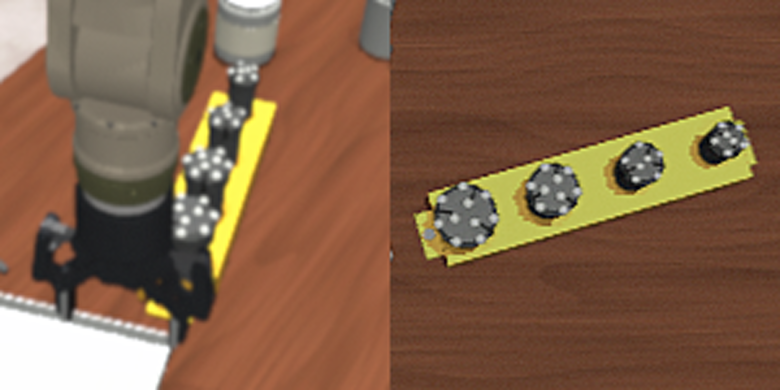

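All four bits stand in order, largest at the vise end (left), with the gripper clear. I hand in.

```bash
python3 -c "
from workcell import env
print(env.hand_in())"
```

```text
the job is handed in; nothing more can be done
None
```

I racked all four bits in order of diameter and handed the job in at about 35 s; hand-in reports no verdict. The vise is on the left (y > 0), so bit_64 is on pin_4, bit_54 on pin_3, bit_45 on pin_2 and bit_38 on pin_1. Each bit was gripped by its head and lowered until the wrist force showed contact, within about 1 mm of the predicted height, then released.

**Last checks:** In the top view, every axis is within 1.5 mm of where I measured its pin. Stud tops read 0.110, 0.116, 0.120 and 0.127 m, against the expected 0.109, 0.113, 0.117 and 0.121. No lean is visible, and the gripper is clear over the tray.

**Disagreements:**
- The side view puts the axes 3–5 mm off the pins, inside the 13 mm tolerance. I put this down to partial hiding by the arm and the calibration error.
- The top view's stud tops read 1–6 mm high, worst for bit_64, while the side view read within 2 mm of expected. I took this as depth noise, because the contact heights agreed.
- The gripper opening read about 3–4 mm under each head's diameter, although the lifted weight and the pictures showed a sound grip.

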